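# Lay up staves on the dog-hole board for a panel glue-up

## Task

Lay up a panel for gluing on the perforated work board. First lift the two bench dogs out of their wooden block and drop them shaft-down, fully home, into the two holes of the row farthest from the robot. Then lay every loose stave flat on the board lengthwise along that row, the first pushed up against both dogs and the others following towards the robot edge to edge without gaps, each with its end pushed hard against the aluminium fence; leave the mug, glue bottle and hammer alone.

Things in the scene. Friction and masses are not known exactly. Their poses are not given: they have to be found in the camera images.
- board: fixed grey-faced board 320 (x) x 290 (y) mm, top face 44 mm above the table; six through holes, 21.5 mm diameter, 30 mm deep, at x = +112, +16, -80 and y = +48, -48 mm; an aluminium fence 30 mm high stands along its left side, inner face at y = +100 mm. Origin: centre of its underside, on the table; x points away from the robot (up to 0.2 rad askew), y left, z up
- far_hole_left (a point): centre of the mouth of the left hole of the far row, on the board's top face (axes as the board)
- far_hole_right (a point): centre of the mouth of the right hole of the far row, on the board's top face, 96 mm from the left one
- fence_face (a point): point on the fence's inner face (the face that looks to the board's -y), half-way along it and 11 mm above the board's top face
- dog_block: fixed dark wooden storage block 60 (x) x 150 (y) x 45 (z) mm with two holes 22 mm in diameter and 42 mm deep at y = +40 and -40 mm; origin at the centre of its underside, z up
- dog_a: steel bench dog, 85 mm long, 0.22 kg: round shaft 20 mm diameter x 40 mm with tapered foot, and above it a round head 28 mm diameter x 45 mm; origin at the centre of the foot of the shaft, z up along the dog; starts standing in the dog block, its head's underside resting on the block's top
- dog_b: steel bench dog, 85 mm long, 0.22 kg: round shaft 20 mm diameter x 40 mm with tapered foot, and above it a round head 28 mm diameter x 45 mm; origin at the centre of the foot of the shaft, z up along the dog; starts standing in the dog block, its head's underside resting on the block's top
- dog_a_collar (a point): centre of the underside of dog_a's head, on its axis 40 mm above its foot: this face rests on the board when the dog is home
- dog_b_collar (a point): the same point of dog_b
- stave1: planed pale wood stave 200 x 40 x 22 mm, 0.12 kg; 2 to 4 of the four alike staves are there (None if absent); origin at the centre of its underside, its y axis along the 200 mm length, x across the 40 mm width, z up; starts lying flat on the table
- stave2: planed pale wood stave 200 x 40 x 22 mm, 0.12 kg; 2 to 4 of the four alike staves are there (None if absent); origin at the centre of its underside, its y axis along the 200 mm length, x across the 40 mm width, z up; starts lying flat on the table
- stave3: planed pale wood stave 200 x 40 x 22 mm, 0.12 kg; 2 to 4 of the four alike staves are there (None if absent); origin at the centre of its underside, its y axis along the 200 mm length, x across the 40 mm width, z up; starts lying flat on the table
- stave4: planed pale wood stave 200 x 40 x 22 mm, 0.12 kg; 2 to 4 of the four alike staves are there (None if absent); origin at the centre of its underside, its y axis along the 200 mm length, x across the 40 mm width, z up; starts lying flat on the table
- mug: white ceramic mug 80 mm in diameter, 95 mm high, to be left alone; origin at the centre of its underside
- glue_bottle: white plastic glue bottle with a red cap, 64 mm in diameter, 170 mm high, to be left alone; origin at the centre of its underside
- hammer: hammer lying on the table beyond the board, to be left alone; origin on its underside, handle to its own -x
There are look-alikes about, which are no part of the job. What is shaped like the stave1 but black or turquoise is not meant.

How it is judged:
By the outcome, as a careful person would: the job done as asked, in the order asked, and still so for the second after the job is handed in, with the robot touching nothing.
Of stave1, stave2, stave3, stave4 only 2 to 4 are there at a start; the rules pass over those that are not, and their reading is None.
At some moment in a run one of stave1, stave2, stave3, stave4 may be knocked a few centimetres aside while the robot is not near it.
It also fails if it takes over 210 s, if anything falls off the work surface, if the arm or the gripper's body presses on something with over 40 N, if the wrist force passes 120 N, or if a joint passes its speed limit or range.

## Robot

A 6-joint arm with a two-finger parallel gripper is mounted at the origin on the work surface. World frame = base frame: x ahead of the robot, y to its left, z up, the work surface at z = 0. Lengths are in m, angles in rad, forces in N, time in s.
With the tool pointing down it reaches from about 0.4 to 0.925 m from the base axis. Payload 12.5 kg.
Tool frame: the origin (TCP) lies at the centre of the arm's flange, where the gripper is bolted on; the fingertips stand 190 mm ahead of it and the grasp point (between the pads) lies 171 mm ahead of it (r.tip_reach is the z of the fingertips in the tool frame, in m); z points along the fingers, y is the direction in which the jaws open and shut (so a half turn about z gives the same grasp; the last joint's range is limited). The gripper opens to 95 mm and grips with 3 to 60 N. Pads are 20 mm wide; open, the fingers measure 119 mm over their backs; the gripper's body (75 mm by 180 mm) begins 59 mm behind the grasp point.
Start: joints at [-1.315, 0.491, 1.559, -0, 1.092, -0.106], TCP at [0.221, -0.585, 0.405] pointing down, gripper open.
Joint ranges: [-3.1, 3.1], [-0.84, 2.19], [0.05, 2.79], [-1.13, 4.28], [0.06, 2.93], [-2.69, 2.69]. Speed limits (rad/s): [2.22, 2.22, 2.79, 3.14, 3.14, 3.14].

## Interface

Orientations are given as a rotation vector (axis times angle).
In Python, from rig import readout, cams, r gives the robot as it stands.
- The arm moves only by the tool step_arm, never from a script. Its argument "plan" is a list of rows, each an object with "translation": the shift along the tool's x, y, z in units of 30 mm (1.0 is 30 mm), a list of three; "rotation": the turn, a rotation vector about the tool's x, y, z in degrees, a list of three. In form: [{"translation": [dx, dy, dz], "rotation": [ax, ay, az]}, ...]. A call has 1 to 12 rows; each row shifts and turns the commanded pose from where the row before left it, along the tool's axes as they then stand; what a row does not reach is not made up. A row lasts 1/12 s, in which the tool goes at most 41.7 mm and 7.16 degrees, less where a joint would pass 70% of its speed; a pose out of reach is approached as far as the arm can. A call is refused whole if a number of a shift passes 1 or a number of a turn 7.16, either way. A call with a gripper value outside its range is refused whole. "claw" is the finger opening in mm, from 0 to 95.1, set as the call begins (left out, the last holds). The fingers move at their own pace and stop on an object; "newtons" is the grip in N (left out, the last holds). Time passes only in rows, so rows that do not move let the fingers close. It gives the time, the measured TCP pose, the force and the opening at its end, in the units of the state.
- readout.read_state(): the state, without advancing time (a new reading comes with each control period).
- cams.get_image(name): name is "scene" or "top" or "wrist"; returns a dict with "color" (400x640x3 uint8, blue, green, red), "mtx" (3x3 intrinsics, pixels), "dist" ([k1, k2, p1, p2, k3] as OpenCV has them; the pictures are not rectified), "T" (4x4, takes a point from camera to world coordinates). Camera axes: x right, y down, z forward; pixel columns grow to the right and rows downward; lengths in m; the calibration is good to about 2 mm. A picture is of the moment at which its call begins. There is no depth.
- r.sign_off(): hands the job in, once; it reports no verdict.
The state is a dict: "time_s": time; "qpos": joint angles; "qvel": joint speeds; "effort": joint torques, N m; "ee_pos": TCP position; "ee_rot": TCP orientation; "wrist_force": force on the tool from outside, world axes, zero at the start; "moment": the same for the moment, N m; "opening": finger opening in m.
Only numpy, scipy, OpenCV 4.12 (cv2) and the standard library are available. Lean on these libraries where they do the work, as an engineer would, in place of code of your own. Each camera call takes 0.05 s, during which the arm holds its last target.

## Working session

There is one attempt and no reset: what is moved stays moved. The work goes in short steps, Python scripts to look and compute and a tool call to move; the robot and the scene stay as the last step left them, time stands still between calls to the robot, and variables do not carry over. Pictures are saved under pics/ and viewed, and the job is handed in when it is done.

Besides the shell and the picture viewer there is one more tool, called after "Request:" as name(argument=value, ...), one argument or row to a line, values as JSON. step_arm: Moves the arm, as the interface text tells. Its arguments: {"type":"object","properties":{"plan":{"type":"array"},"claw":{"type":"number"},"newtons":{"type":"number"}},"required":["plan"]}

```bash
ls; mkdir -p pics
python3 - <<'E'
from rig import readout,cams,r
import cv2
print(readout.read_state())
for n in ["scene","top","wrist"]:
    im=cams.get_image(n); cv2.imwrite(f"pics/{n}0.png",im["color"]); print(n,im["mtx"].tolist(),im["dist"],im["T"].round(3).tolist())
E
```

```text
pics
{'time_s': 0.0, 'qpos': array([-1.31460560e+00,  4.91560904e-01,  1.55946494e+00, -7.55109162e-06,
        1.09172551e+00, -1.05593670e-01]), 'qvel': array([ 7.28698537e-04,  6.80741055e-04,  1.37898403e-05,  4.34793719e-04,
        3.95787214e-04, -3.43827015e-04]), 'effort': array([-1.96962242e-05, -6.12656593e+01, -2.58181179e+01,  6.91786339e-02,
        4.81701794e-02, -1.07643405e-04]), 'ee_pos': array([ 0.22122914, -0.5844939 ,  0.40415546]), 'ee_rot': array([-3.08919602e+00, -5.64993008e-01,  1.47359109e-04]), 'wrist_force': array([ 0.38016098,  0.50092399, -0.67548587]), 'moment': array([-0.0489275 ,  0.01341974,  0.00683189]), 'opening': 0.09512980994386137}
scene [[469.9852785340358, 0.0, 320.6551228184128], [0.0, 469.9852785340358, 201.41589810617893], [0.0, 0.0, 1.0]] [0.00321661 0.         0.         0.         0.        ] [[-0.87, 0.305, -0.388, 1.102], [0.493, 0.535, -0.686, 0.92], [-0.002, -0.788, -0.616, 0.944], [0.0, 0.0, 0.0, 1.0]]
top [[371.970257076277, 0.0, 320.7127284667909], [0.0, 371.970257076277, 195.51281676519005], [0.0, 0.0, 1.0]] [-0.04835709  0.          0.          0.          0.        ] [[-0.058, -0.977, 0.204, 0.332], [-0.998, 0.057, -0.014, -0.041], [0.002, -0.204, -0.979, 1.062], [0.0, 0.0, 0.0, 1.0]]
wrist [[333.72540606886736, 0.0, 319.94921506449754], [0.0, 333.72540606886736, 200.43258930582874], [0.0, 0.0, 1.0]] [-0.05389028  0.          0.          0.          0.        ] [[0.353, -0.907, -0.228, 0.284], [-0.936, -0.343, -0.085, -0.56], [-0.001, 0.243, -0.97, 0.384], [0.0, 0.0, 0.0, 1.0]]
```

View pics/scene0.png

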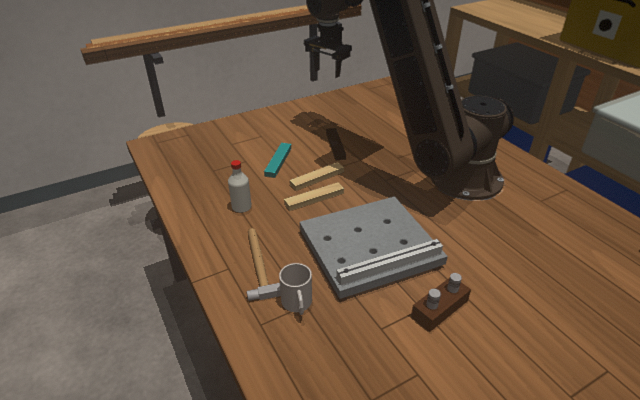

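View pics/top0.png

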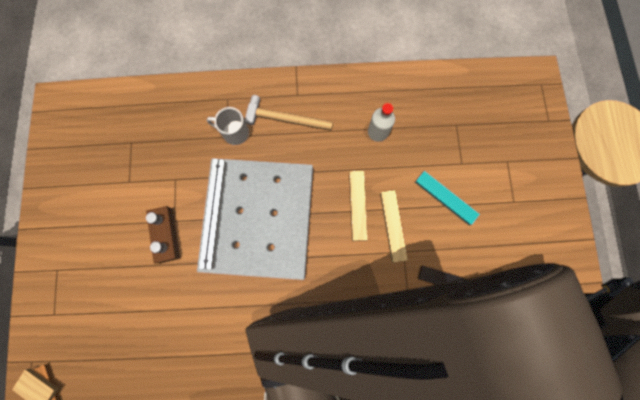

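View pics/wrist0.png

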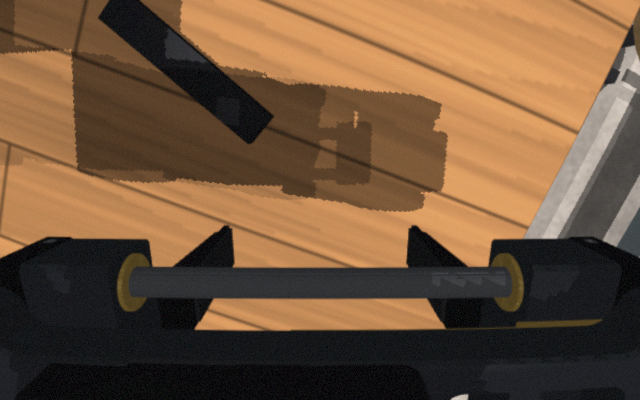

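The top view shows pale staves at (359,205) and (394,226). The look-alikes are turquoise at (448,197) and black at (437,273). The dogs are at (151,217) and (155,247), and the board holes are at (243,177) to (270,247). The arm hides part of the table, so there may be more staves under it.

```bash
cat > h.py <<'E'
import numpy as np, cv2
from scipy.spatial.transform import Rotation as R
from rig import readout,cams,r
def ray(im,uv):
    uv=np.asarray(uv,float).reshape(-1,1,2)
    n=cv2.undistortPoints(uv,im["mtx"],im["dist"])[:,0]
    d=np.c_[n,np.ones(len(n))]@im["T"][:3,:3].T
    return im["T"][:3,3],d
def onz(im,uv,z):
    o,d=ray(im,uv); return o+d*((z-o[2])/d[:,2])[:,None]
def tri(ims,uvs):
    A=np.zeros((3,3));b=np.zeros(3);L=[]
    for im,uv in zip(ims,uvs):
        o,d=ray(im,uv);d=d[0]/np.linalg.norm(d[0]);P=np.eye(3)-np.outer(d,d);A+=P;b+=P@o;L.append((o,P))
    x=np.linalg.solve(A,b); return x,[np.linalg.norm(P@(x-o))*1000 for o,P in L]
def proj(im,X):
    Ti=np.linalg.inv(im["T"]); p,_=cv2.projectPoints(np.asarray(X,float).reshape(-1,1,3),cv2.Rodrigues(Ti[:3,:3])[0],Ti[:3,3],im["mtx"],im["dist"]); return p[:,0]
def state():
    s=readout.read_state(); return s
def tool():
    s=readout.read_state(); return s["ee_pos"],R.from_rotvec(s["ee_rot"])
def blobs(mask,amin,amax=1e9):
    n,l,st,c=cv2.connectedComponentsWithStats(mask.astype(np.uint8)); return [(c[i],st[i]) for i in range(1,n) if amin<=st[i,4]<=amax]
def go(p,yaw_deg=None):
    """print tool-frame displacement in units to reach p (TCP) with given jaw (tool y) angle; tool down"""
    p0,Rt=tool(); d=np.array(p)-p0
    print("pos",p0.round(4),"yaw of y",np.degrees(np.arctan2(*Rt.as_matrix()[[1,0],1])).round(2),"shift tool units",(Rt.inv().apply(d)/0.03).round(3))
    if yaw_deg is not None:
        a=np.radians(yaw_deg); y=np.array([np.cos(a),np.sin(a),0]);z=np.array([0,0,-1.]);M=np.c_[np.cross(y,z),y,z]
        print("rot tool deg",np.degrees((Rt.inv()*R.from_matrix(M)).as_rotvec()).round(2), "then shift in new frame",(M.T@d/0.03).round(3))
E
cat > a.py <<'E'
from h import *
t=cams.get_image("top"); s=cams.get_image("scene")
def staves(im,lab):
    hsv=cv2.cvtColor(im["color"],cv2.COLOR_BGR2HSV)
    c=im["color"].astype(int)
    m=(hsv[...,0]>20)&(hsv[...,0]<32)&(hsv[...,2]>140)&(hsv[...,1]>60)
    for cc,st in blobs(cv2.morphologyEx(m.astype(np.uint8),cv2.MORPH_OPEN,np.ones((3,3))),100):
        print(lab,cc.round(1),st)
staves(t,"top");staves(s,"scene")
for im,n,box in((t,"top",(140,90,320,290)),(s,"scene",(240,130,490,340))):
    x0,y0,x1,y1=box; cv2.imwrite(f"pics/{n}crop.png",cv2.resize(im["color"][y0:y1,x0:x1],None,fx=3 if n=="scene" else 3,fy=3 if n=="top" else 2.8,interpolation=cv2.INTER_CUBIC))
# holes in top
g=cv2.cvtColor(t["color"],cv2.COLOR_BGR2GRAY)
for cc,st in blobs(g[155:270,225:300]<80,15,150): print("hole",(cc+[225,155]).round(1),st[2:],onz(t,cc+[225,155],0.044).round(3))
E
python3 a.py
```

```text
top [358.3 205. ] [351 171  16  69 874]
top [393.1 219.8] [383 191  21  61 750]
```

View pics/topcrop.png

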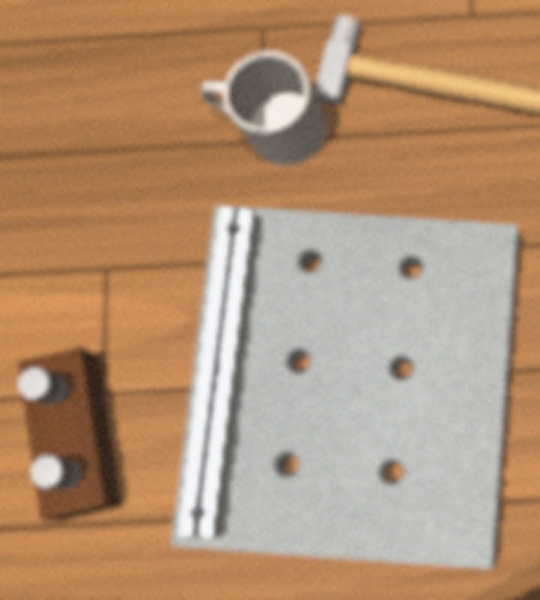

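View pics/scenecrop.png

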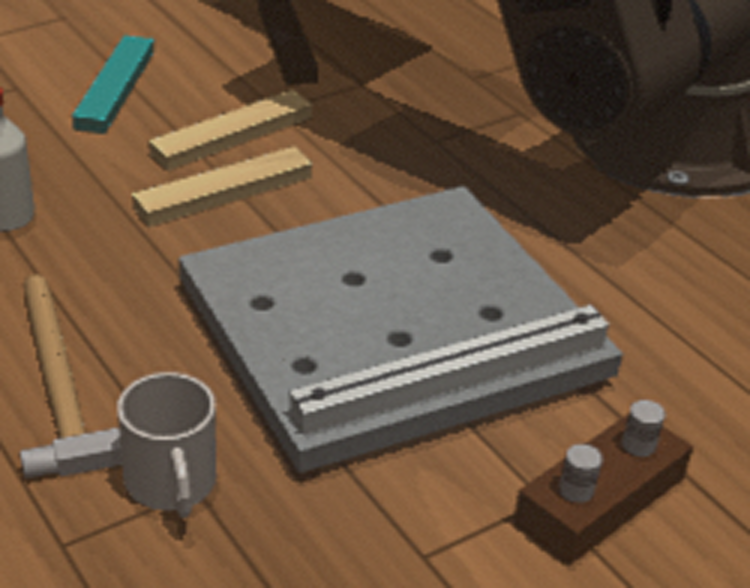

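```bash
cat > b.py <<'E'
from h import *
t=cams.get_image("top"); s=cams.get_image("scene")
T=lambda x,y:(140+x/3,90+y/3); S=lambda x,y:(240+x/3,130+y/2.8)
# top-crop: FL,FR,ML,MR,NL,NR ; scene crop same order
th=[(310,260),(411,266),(299,360),(401,367),(287,463),(392,471)]
sh=[(304,365),(262,303),(399,339),(353,279),(491,313),(441,256)]
X=[];
for a,b in zip(th,sh):
    x,e=tri([t,s],[T(*a),S(*b)]); print("hole",x.round(4),np.round(e,1), "top@44",onz(t,T(*a),.044)[0].round(4),"sc",onz(s,S(*b),.044)[0].round(4)); X.append(x)
X=np.array(X); loc=np.array([(x,y,.044) for x in(.112,.016,-.08) for y in(.048,-.048)])
d=X[:,:2]-X[:,:2].mean(0); l=loc[:,:2]-loc[:,:2].mean(0)
a=np.arctan2((l[:,0]*d[:,1]-l[:,1]*d[:,0]).sum(),(l*d).sum()); print("yaw",a)
c=X[:,:2].mean(0)-np.array([np.cos(a)*.016,np.sin(a)*.016]); print("board",c, "resid mm",((d-l@np.array([[np.cos(a),np.sin(a)],[-np.sin(a),np.cos(a)]]))*1000).round(1).tolist())
for a,b in [((35,383),(583,456)),((47,470),(646,410))]:
    x,e=tri([t,s],[T(*a),S(*b)]);print("dogtop",x.round(4),np.round(e,1))
E
python3 b.py
```

```text
hole [0.6119 0.1617 0.0389] [1.3 1.3] top@44 [0.6115 0.1599 0.044 ] sc [0.6137 0.1669 0.044 ]
hole [0.6003 0.0663 0.0386] [1.5 1.5] top@44 [0.6001 0.0649 0.044 ] sc [0.6022 0.0725 0.044 ]
hole [0.5166 0.1737 0.0379] [1.2 1.2] top@44 [0.5164 0.1717 0.044 ] sc [0.5196 0.1794 0.044 ]
hole [0.5047 0.0786 0.0385] [0.9 0.9] top@44 [0.5045 0.0774 0.044 ] sc [0.5076 0.0843 0.044 ]
hole [0.4213 0.1862 0.039 ] [1.6 1.6] top@44 [0.422  0.1841 0.044 ] sc [0.4238 0.1912 0.044 ]
hole [0.4089 0.0903 0.0381] [1.2 1.2] top@44 [0.4094 0.0888 0.044 ] sc [0.4125 0.0965 0.044 ]
yaw -0.1256815764725055
board [0.49472997 0.12814286] resid mm [[0.0, 0.0], [0.4, -0.1], [-0.0, -0.1], [0.1, 0.1], [-0.1, 0.4], [-0.4, -0.3]]
dogtop [0.5009 0.4013 0.084 ] [1.3 1.3]
dogtop [0.4227 0.3873 0.086 ] [1.2 1.2]
```

Run:
```python
from h import *
p,Rt=tool(); print(Rt.as_matrix().round(3))
w=cams.get_image("wrist"); print("cam in tool",Rt.inv().apply(w["T"][:3,3]-p).round(4)); print((Rt.inv().as_matrix()@w["T"][:3,:3]).round(3))
go([.45,-.15,.40],90); go([.45,-.15,.40],-90)
```

```text
[[ 0.935  0.354 -0.   ]
 [ 0.354 -0.935  0.   ]
 [ 0.    -0.    -1.   ]]
cam in tool [ 0.0675 -0.0009  0.0198]
[[-0.001 -0.97  -0.243]
 [ 1.    -0.001 -0.001]
 [ 0.    -0.243  0.97 ]]
pos [ 0.2212 -0.5845  0.4047] yaw of y -69.27 shift tool units [ 12.258 -10.848   0.157]
rot tool deg [   0.     -0.   -159.27] then shift in new frame [-7.625 14.484  0.156]
pos [ 0.2212 -0.5845  0.4047] yaw of y -69.27 shift tool units [ 12.258 -10.848   0.157]
rot tool deg [-0.   -0.   20.73] then shift in new frame [  7.625 -14.484   0.156]
```

Request:
step_arm(
  plan=[
    {"translation": [0, 0, 0], "rotation": [0, 0, -6.9]},
    {"translation": [0, 0, 0], "rotation": [0, 0, -6.9]},
    {"translation": [0, 0, 0], "rotation": [0, 0, -6.9]},
    {"translation": [0, 0, 0], "rotation": [0, 0, -6.9]},
    {"translation": [0, 0, 0], "rotation": [0, 0, -6.9]},
    {"translation": [0, 0, 0], "rotation": [0, 0, -6.9]},
    {"translation": [0, 0, 0], "rotation": [0, 0, -6.9]},
    {"translation": [0, 0, 0], "rotation": [0, 0, -6.9]},
    {"translation": [0, 0, 0], "rotation": [0, 0, -6.87]},
  ],
  claw=60,
)

```text
time_s: 1.15
ee_pos: [0.2212, -0.5845, 0.4047]
ee_rot: [2.35, 2.085, -0.0]
wrist_force: [0.1, 0.4, -0.8]
opening: 0.0599
```

Run:
```python
from h import *
go([.45,-.25,.40],-7.2)
go([.45,.33,.40],-7.2)
```

```text
pos [ 0.2212 -0.5845  0.4047] yaw of y -6.86 shift tool units [11.982  6.239  0.157]
rot tool deg [0.   0.01 0.34] then shift in new frame [12.019  6.167  0.158]
pos [ 0.2212 -0.5845  0.4047] yaw of y -6.86 shift tool units [31.177  3.93   0.155]
rot tool deg [0.   0.01 0.34] then shift in new frame [31.2    3.744  0.158]
```

Request:
step_arm(
  plan=[
    {"translation": [1, 0.51, 0], "rotation": [0, 0, 0]},
    {"translation": [1, 0.51, 0], "rotation": [0, 0, 0]},
    {"translation": [1, 0.51, 0], "rotation": [0, 0, 0]},
    {"translation": [1, 0.51, 0], "rotation": [0, 0, 0]},
    {"translation": [1, 0.51, 0], "rotation": [0, 0, 0]},
    {"translation": [1, 0.51, 0], "rotation": [0, 0, 0]},
    {"translation": [1, 0.51, 0], "rotation": [0, 0, 0]},
    {"translation": [1, 0.51, 0], "rotation": [0, 0, 0]},
    {"translation": [1, 0.51, 0], "rotation": [0, 0, 0]},
    {"translation": [1, 0.51, 0], "rotation": [0, 0, 0]},
    {"translation": [1, 0.51, 0], "rotation": [0, 0, 0]},
    {"translation": [1, 0.51, 0], "rotation": [0, 0, 0]},
  ],
)

```text
time_s: 2.15
ee_pos: [0.4492, -0.2489, 0.4049]
ee_rot: [2.356, 2.077, 0.0]
wrist_force: [1.1, 0.1, -0.5]
opening: 0.0599
```

Run:
```python
from h import *
go([.46,.33,.40],-7.2)
for n in ["scene","wrist"]:
    cv2.imwrite(f"pics/{n}1.png",cams.get_image(n)["color"])
```

```text
pos [ 0.4492 -0.2489  0.4049] yaw of y -7.2 shift tool units [19.188 -2.061  0.158]
rot tool deg [ 0.02  0.02 -0.  ] then shift in new frame [19.188 -2.06   0.164]
```

View pics/wrist1.png

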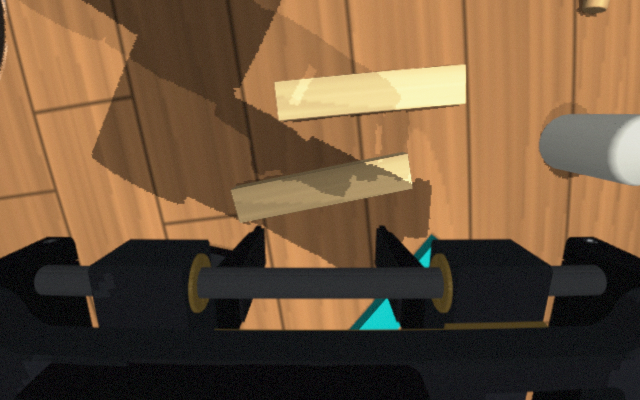

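Request:
step_arm(
  plan=[
    {"translation": [1, -0.107, 0], "rotation": [0, 0, 0]},
    {"translation": [1, -0.107, 0], "rotation": [0, 0, 0]},
    {"translation": [1, -0.107, 0], "rotation": [0, 0, 0]},
    {"translation": [1, -0.107, 0], "rotation": [0, 0, 0]},
    {"translation": [1, -0.107, 0], "rotation": [0, 0, 0]},
    {"translation": [1, -0.107, 0], "rotation": [0, 0, 0]},
    {"translation": [1, -0.107, 0], "rotation": [0, 0, 0]},
    {"translation": [1, -0.107, 0], "rotation": [0, 0, 0]},
    {"translation": [1, -0.107, 0], "rotation": [0, 0, 0]},
    {"translation": [1, -0.107, 0], "rotation": [0, 0, 0]},
    {"translation": [1, -0.107, 0], "rotation": [0, 0, 0]},
    {"translation": [1, -0.107, 0], "rotation": [0, 0, 0]},
  ],
)

```text
time_s: 3.25
ee_pos: [0.4553, 0.1126, 0.4049]
ee_rot: [2.357, 2.077, 0.0]
wrist_force: [0.7, -0.8, 0.3]
opening: 0.0602
```

Run:
```python
from h import *
go([.46,.33,.40],-7.2)
for n in ["top","wrist"]:
    cv2.imwrite(f"pics/{n}2.png",cams.get_image(n)["color"])
```

```text
pos [0.4553 0.1126 0.4049] yaw of y -7.22 shift tool units [ 7.21  -0.757  0.162]
rot tool deg [ 0.03  0.01 -0.02] then shift in new frame [ 7.21  -0.754  0.163]
```

View pics/wrist2.png

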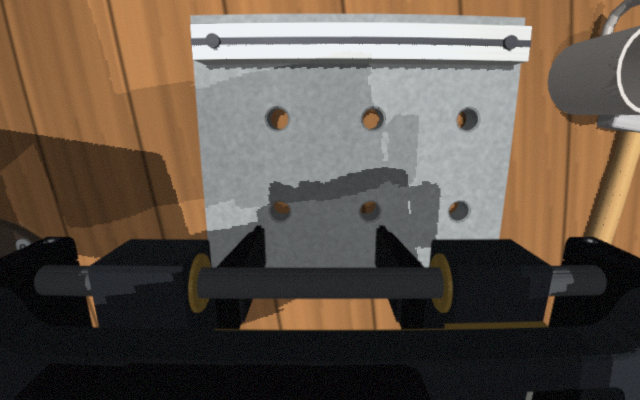

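View pics/top2.png

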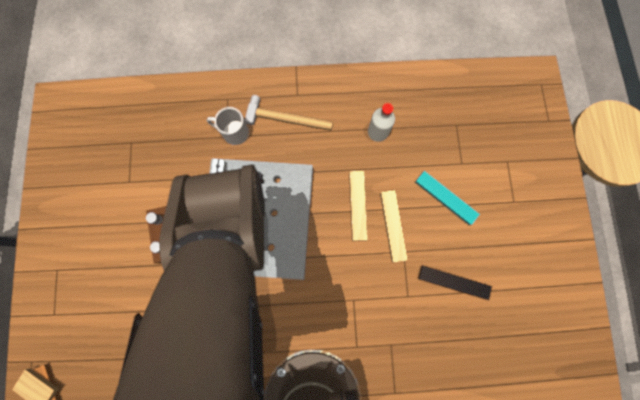

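Request:
step_arm(
  plan=[
    {"translation": [1, -0.107, 0], "rotation": [0, 0, 0]},
    {"translation": [1, -0.107, 0], "rotation": [0, 0, 0]},
    {"translation": [1, -0.107, 0], "rotation": [0, 0, 0]},
    {"translation": [1, -0.107, 0], "rotation": [0, 0, 0]},
    {"translation": [1, -0.107, 0], "rotation": [0, 0, 0]},
    {"translation": [1, -0.107, 0], "rotation": [0, 0, 0]},
    {"translation": [1, -0.107, 0], "rotation": [0, 0, 0]},
    {"translation": [0, 0, 0], "rotation": [0, 0, 0]},
  ],
)

```text
time_s: 4.02
ee_pos: [0.4599, 0.3254, 0.4045]
ee_rot: [-2.354, -2.08, -0.002]
wrist_force: [-0.3, 0.5, 0.3]
opening: 0.06
```

Run:
```python
from h import *
im=cams.get_image("wrist");cv2.imwrite(f"pics/wrist3.png",im["color"])
print(tool()[0])
print(proj(im,[[.501,.401,.09],[.4227,.387,.09]]))
```

```text
[0.45978705 0.32364274 0.40431511]
[[357.57920224 103.79240308]
 [269.47332702 131.9148861 ]]
```

View pics/wrist3.png

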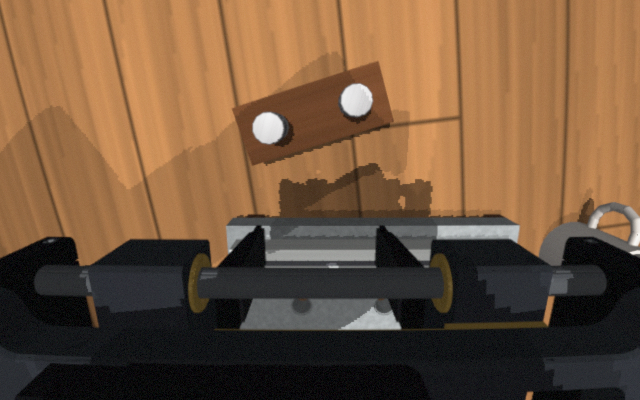

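```bash
cat >> h.py <<'E'
def heads(im,thr=150,amin=150):
    c=im["color"]; g=c.min(2)
    out=[]
    m=(g>thr).astype(np.uint8); m[235:]=0
    k,_=cv2.findContours(m,cv2.RETR_EXTERNAL,cv2.CHAIN_APPROX_NONE)
    for q in k:
        if cv2.contourArea(q)<amin: continue
        e=cv2.fitEllipse(q); out.append((np.array(e[0]),np.array(e[1]),cv2.contourArea(q)))
    return out
E
python3 - <<'E'
from h import *
im=cams.get_image("wrist")
for thr in (130,160,190):
  for c,a,ar in heads(im,thr): print(thr,c.round(1),a.round(1),ar,onz(im,c,.09)[0].round(4))
np.save("/tmp/w3.npy",im,allow_pickle=True)
print(tool()[0]); go([.475,.36,.30])
E
```

```text
130 [246.3 228.9] [11.2 52.9] 288.0 [0.3867 0.3    0.09  ]
130 [478.2 228.9] [ 11.1 121.3] 825.5 [0.6027 0.2728 0.09  ]
130 [633.5 219.2] [11.4 28.9] 154.0 [0.7593 0.262  0.09  ]
130 [267.7 125.1] [30.1 31.2] 735.0 [0.4217 0.3908 0.09  ]
130 [356.4  96.8] [30.9 32.2] 780.0 [0.5002 0.4048 0.09  ]
160 [478.  228.8] [ 10.4 127.2] 763.5 [0.6025 0.2729 0.09  ]
160 [267.6 125.1] [29.4 30.6] 705.0 [0.4217 0.3909 0.09  ]
160 [356.5  96.8] [30.4 31.3] 744.5 [0.5003 0.4048 0.09  ]
190 [267.5 125. ] [28.7 29.7] 666.5 [0.4216 0.391  0.09  ]
190 [356.6  96.7] [29.3 30.8] 707.0 [0.5003 0.4049 0.09  ]
[0.45974221 0.32254942 0.40430957]
pos [0.4597 0.3225 0.4043] yaw of y -7.13 shift tool units [1.304 0.351 3.476]
```

Request:
step_arm(
  plan=[
    {"translation": [0.35, 0.1, 1], "rotation": [0, 0, 0]},
    {"translation": [0.35, 0.1, 1], "rotation": [0, 0, 0]},
    {"translation": [0.3, 0.1, 1], "rotation": [0, 0, 0]},
    {"translation": [0, 0, 0], "rotation": [0, 0, 0]},
    {"translation": [0, 0, 0], "rotation": [0, 0, 0]},
  ],
)

```text
time_s: 4.53
ee_pos: [0.4726, 0.3502, 0.3141]
ee_rot: [-2.357, -2.076, 0.005]
wrist_force: [0.1, 0.7, 0.8]
opening: 0.0602
```

Run:
```python
from h import *
im=cams.get_image("wrist"); im0=np.load("/tmp/w3.npy",allow_pickle=True).item()
cv2.imwrite("pics/wrist4.png",im["color"])
h0=[(267.6,125.1),(356.5,96.8)]
for thr in (160,190):
  for c,a,ar in heads(im,thr): 
    print(thr,c.round(1),a.round(1),ar,onz(im,c,.09)[0].round(4))
    for q in h0:
        x,e=tri([im,im0],[c,q]); print("   tri",x.round(4),np.round(e,2))
print(tool()[0])
```

```text
160 [232.6 173.9] [40.1 42.7] 1341.0 [0.4217 0.3909 0.09  ]
   tri [0.4216 0.3909 0.0898] [0. 0.]
   tri [0.4766 0.4058 0.2672] [9.65 9.65]
160 [356.2 134.8] [42.7 43.9] 1468.5 [0.5002 0.4049 0.09  ]
   tri [0.4692 0.4075 0.3705] [16.18 16.18]
   tri [0.5003 0.4048 0.0892] [0.03 0.03]
190 [232.5 173.7] [38.9 41. ] 1251.5 [0.4217 0.391  0.09  ]
   tri [0.4215 0.3909 0.0893] [0.05 0.05]
   tri [0.4766 0.4058 0.2672] [9.66 9.66]
190 [356.1 134.8] [41.6 42.6] 1387.5 [0.5002 0.4049 0.09  ]
   tri [0.4692 0.4075 0.3704] [16.18 16.18]
   tri [0.5003 0.4048 0.0894] [0.04 0.04]
[0.47264977 0.35028218 0.31558867]
```

View pics/wrist4.png

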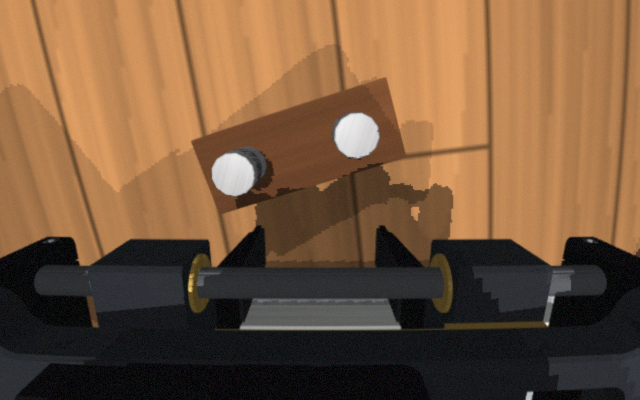

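Run:
```python
from h import *
go([.5003,.4048,.246],-7.2)
```

```text
pos [0.4726 0.3503 0.3156] yaw of y -7.25 shift tool units [1.92  0.685 2.319]
rot tool deg [-0.01  0.02 -0.05] then shift in new frame [1.918 0.687 2.32 ]
```

Request:
step_arm(
  plan=[
    {"translation": [0.96, 0.345, 0], "rotation": [0, 0, 0]},
    {"translation": [0.96, 0.345, 0], "rotation": [0, 0, 0]},
    {"translation": [0, 0, 0.6], "rotation": [0, 0, 0]},
    {"translation": [0, 0, 0.6], "rotation": [0, 0, 0]},
    {"translation": [0, 0, 0.6], "rotation": [0, 0, 0]},
    {"translation": [0, 0, 0.5], "rotation": [0, 0, 0]},
    {"translation": [0, 0, 0], "rotation": [0, 0, 0]},
    {"translation": [0, 0, 0], "rotation": [0, 0, 0]},
  ],
)

```text
time_s: 5.25
ee_pos: [0.5003, 0.4054, 0.2475]
ee_rot: [2.357, 2.077, 0.002]
wrist_force: [0.1, -0.6, 0.1]
opening: 0.0602
```

Run:
```python
from h import *
go([.5003,.4048,.246],-7.2)
im=cams.get_image("scene");cv2.imwrite("pics/s5.png",cv2.resize(im["color"][200:360,340:540],None,fx=3.5,fy=3.5))
```

```text
pos [0.5003 0.4054 0.2475] yaw of y -7.23 shift tool units [-0.019  0.001  0.049]
rot tool deg [ 0.06 -0.04 -0.03] then shift in new frame [-0.019  0.001  0.049]
```

View pics/s5.png

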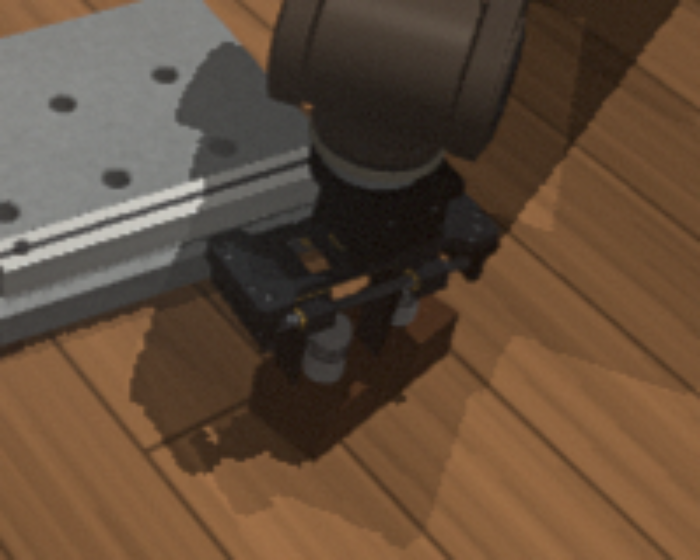

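Request:
step_arm(
  plan=[
    {"translation": [0, 0, 0], "rotation": [0, 0, 0]},
    {"translation": [0, 0, 0], "rotation": [0, 0, 0]},
    {"translation": [0, 0, 0], "rotation": [0, 0, 0]},
    {"translation": [0, 0, 0], "rotation": [0, 0, 0]},
    {"translation": [0, 0, 0], "rotation": [0, 0, 0]},
    {"translation": [0, 0, 0], "rotation": [0, 0, 0]},
  ],
  claw=10,
  newtons=30,
)

```text
time_s: 5.8
ee_pos: [0.5001, 0.406, 0.246]
ee_rot: [2.356, 2.077, 0.001]
wrist_force: [0.8, -0.5, 2.3]
opening: 0.0275
```

Request:
step_arm(
  plan=[
    {"translation": [0, 0, -0.4], "rotation": [0, 0, 0]},
    {"translation": [0, 0, -0.6], "rotation": [0, 0, 0]},
    {"translation": [0, 0, -0.8], "rotation": [0, 0, 0]},
    {"translation": [0, 0, -0.8], "rotation": [0, 0, 0]},
    {"translation": [0, 0, -0.8], "rotation": [0, 0, 0]},
    {"translation": [0, 0, -0.6], "rotation": [0, 0, 0]},
  ],
)

```text
time_s: 6.3
ee_pos: [0.4998, 0.4059, 0.3676]
ee_rot: [2.356, 2.078, 0.001]
wrist_force: [0.1, 0.2, -1.9]
opening: 0.0276
```

Run:
```python
from h import *
go([.58,.09,.367],-7.2)
```

```text
pos [0.4998 0.4059 0.3676] yaw of y -7.2 shift tool units [-10.114   3.973   0.017]
rot tool deg [ 0.03 -0.02  0.  ] then shift in new frame [-10.113   3.974   0.019]
```

Request:
step_arm(
  plan=[
    {"translation": [-0.5, 0.2, 0], "rotation": [0, 0, 0]},
    {"translation": [-0.9, 0.36, 0], "rotation": [0, 0, 0]},
    {"translation": [-1, 0.4, 0], "rotation": [0, 0, 0]},
    {"translation": [-1, 0.4, 0], "rotation": [0, 0, 0]},
    {"translation": [-1, 0.4, 0], "rotation": [0, 0, 0]},
    {"translation": [-1, 0.4, 0], "rotation": [0, 0, 0]},
    {"translation": [-1, 0.4, 0], "rotation": [0, 0, 0]},
    {"translation": [-1, 0.4, 0], "rotation": [0, 0, 0]},
    {"translation": [-1, 0.4, 0], "rotation": [0, 0, 0]},
    {"translation": [-0.9, 0.36, 0], "rotation": [0, 0, 0]},
    {"translation": [-0.8, 0.25, 0], "rotation": [0, 0, 0]},
    {"translation": [0, 0, 0], "rotation": [0, 0, 0]},
  ],
)

```text
time_s: 7.3
ee_pos: [0.5805, 0.0861, 0.3646]
ee_rot: [-2.36, -2.073, 0.003]
wrist_force: [-0.5, -0.7, -2.5]
opening: 0.0276
```

Run:
```python
from h import *
im=cams.get_image("wrist");cv2.imwrite("pics/w6.png",im["color"]); np.save("/tmp/w6.npy",im,allow_pickle=True); print(tool()[0])
```

```text
[0.58012134 0.08782534 0.3646825 ]
```

View pics/w6.png

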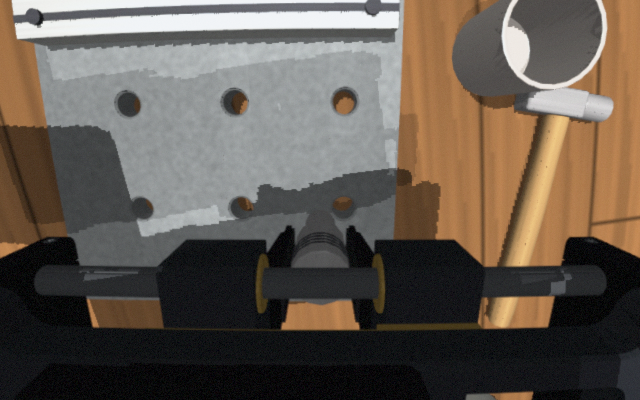

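```bash
cat >> h.py <<'E'
def hole(im,uv,w=26,save=None,k=0.72,amin=60):
    """rim ellipse of hole near uv: pixels that differ from local board grey (darker, or coloured)"""
    u,v=np.round(uv).astype(int); x0,y0=u-w,v-w
    c=im["color"][y0:y0+2*w+1,x0:x0+2*w+1].astype(np.float32)
    g=c.mean(2); sat=(c.max(2)-c.min(2))
    bg=np.median(g)
    m=((g<k*bg)|(sat>25)).astype(np.uint8)
    m=cv2.morphologyEx(m,cv2.MORPH_CLOSE,np.ones((3,3),np.uint8))
    ks,_=cv2.findContours(m,cv2.RETR_EXTERNAL,cv2.CHAIN_APPROX_NONE)
    best=None
    for q in ks:
        if cv2.contourArea(q)<amin: continue
        M=cv2.moments(q); d=np.hypot(M["m10"]/M["m00"]-w,M["m01"]/M["m00"]-w)
        if best is None or d<best[0]: best=(d,q)
    if best is None: return None
    h=cv2.convexHull(best[1]); e=cv2.fitEllipse(h) if len(h)>=5 else None
    # hull-fit
    if save is not None:
        s=8; o=cv2.resize(c.astype(np.uint8),None,fx=s,fy=s,interpolation=cv2.INTER_NEAREST)
        cv2.ellipse(o,((e[0][0]*s+s/2,e[0][1]*s+s/2),(e[1][0]*s,e[1][1]*s),e[2]),(0,0,255),1); cv2.imwrite(save,o)
    return np.array(e[0])+[x0,y0],np.array(e[1])
E
python3 - <<'E'
from h import *
im=np.load("/tmp/w6.npy",allow_pickle=True).item()
for i,p in enumerate([(128,104),(235,102),(345,101),(240,207),(344,207)]):
    for k in (.6,.72,.8):
        q=hole(im,p,22,f"/tmp/h{i}.png",k=k)
        if q: print(i,k,q[0].round(2),q[1].round(1),onz(im,q[0],.044)[0].round(4))
cv2.imwrite("pics/h6.png",np.hstack([cv2.imread(f"/tmp/h{i}.png") for i in (1,2)]))
E
```

```text
0 0.6 [128.25 103.27] [21.7 27. ] [0.4213 0.1892 0.044 ]
0 0.72 [127.21 103.29] [24.5 28. ] [0.4203 0.1894 0.044 ]
0 0.8 [127.27 103.6 ] [25.5 28.2] [0.4203 0.1891 0.044 ]
1 0.6 [234.39 101.09] [24.1 27.6] [0.5158 0.1775 0.044 ]
1 0.72 [234.16 101.41] [26.9 27.5] [0.5156 0.1772 0.044 ]
1 0.8 [234.   101.55] [27.6 28.1] [0.5154 0.1771 0.044 ]
2 0.6 [344.15 100.59] [23.8 26.7] [0.6106 0.1652 0.044 ]
2 0.72 [344.31 100.26] [26.  27.3] [0.6108 0.1655 0.044 ]
2 0.8 [344.35 100.36] [27.1 28.2] [0.6108 0.1654 0.044 ]
3 0.6 [241.49 206.69] [18.8 21.6] [0.5045 0.0828 0.044 ]
3 0.72 [254.78 201.49] [28.8 51. ] [0.5178 0.0861 0.044 ]
3 0.8 [251.87 202.71] [31.7 45.1] [0.5149 0.0853 0.044 ]
4 0.6 [342.03 203.07] [12.7 18.4] [0.5983 0.0741 0.044 ]
4 0.72 [342.57 203.23] [12.8 19.5] [0.5987 0.0739 0.044 ]
4 0.8 [343.2  206.41] [19.6 22.4] [0.599  0.0708 0.044 ]
```

View pics/h6.png

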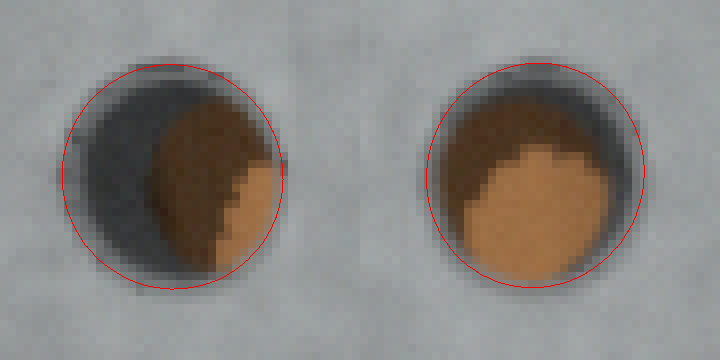

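Request:
step_arm(
  plan=[
    {"translation": [0.6, 0.4, 0.5], "rotation": [0, 0, 0]},
    {"translation": [0.6, 0.4, 0.5], "rotation": [0, 0, 0]},
    {"translation": [0, 0, 0], "rotation": [0, 0, 0]},
    {"translation": [0, 0, 0], "rotation": [0, 0, 0]},
    {"translation": [0, 0, 0], "rotation": [0, 0, 0]},
  ],
)

```text
time_s: 7.77
ee_pos: [0.6079, 0.1234, 0.3353]
ee_rot: [-2.355, -2.078, 0.002]
wrist_force: [0.2, -0.0, -3.4]
opening: 0.0278
```

```bash
cat > m.py <<'E'
from h import *
im0=np.load("/tmp/w6.npy",allow_pickle=True).item()
im=cams.get_image("wrist");cv2.imwrite("pics/w7.png",im["color"]); np.save("/tmp/w7.npy",im,allow_pickle=True)
for X in ([.6108,.1654,.044],[.5156,.1772,.044]):
    g=proj(im,X)[0]; g0=proj(im0,X)[0]
    q=hole(im,g,24,"pics/h7.png",k=.75);q0=hole(im0,g0,22,k=.75)
    if q: x,e=tri([im0,im],[q0[0],q[0]]);print(q[0].round(2),q[1].round(1),onz(im,q[0],.044)[0].round(4),"tri",x.round(4),np.round(e,2))
go([.6108,.1666,.30],-7.15)
E
python3 m.py
```

```text
[318.26 151.  ] [28.4 29.7] [0.6105 0.1652 0.044 ] tri [0.6106 0.1654 0.0458] [0.03 0.03]
[200.88 151.41] [28.2 30.3] [0.5155 0.1771 0.044 ] tri [0.515  0.1771 0.0427] [0.02 0.02]
pos [0.6079 0.1232 0.3358] yaw of y -7.18 shift tool units [ 1.449 -0.086  1.194]
rot tool deg [-0.02  0.01 -0.03] then shift in new frame [ 1.449 -0.085  1.194]
```

View pics/w7.png

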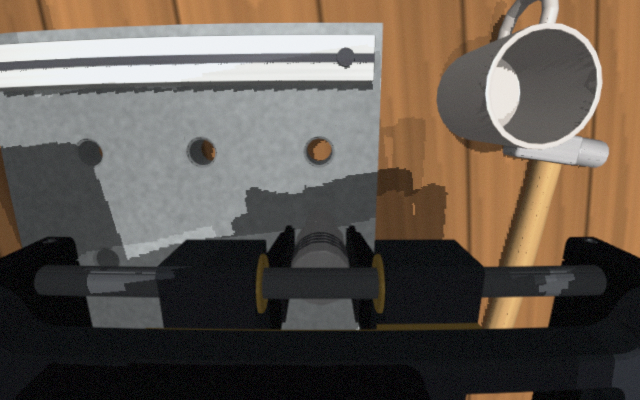

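Request:
step_arm(
  plan=[
    {"translation": [0.5, -0.03, 0], "rotation": [0, 0, 0]},
    {"translation": [0.6, -0.04, 0], "rotation": [0, 0, 0]},
    {"translation": [0.35, -0.02, 0], "rotation": [0, 0, 0]},
    {"translation": [0, 0, 0.5], "rotation": [0, 0, 0]},
    {"translation": [0, 0, 0.5], "rotation": [0, 0, 0]},
    {"translation": [0, 0, 0], "rotation": [0, 0, 0]},
    {"translation": [0, 0, 0], "rotation": [0, 0, 0]},
    {"translation": [0, 0, 0], "rotation": [0, 0, 0]},
  ],
)

```text
time_s: 8.48
ee_pos: [0.6113, 0.1667, 0.3066]
ee_rot: [2.356, 2.077, 0.001]
wrist_force: [0.9, 0.4, -0.8]
opening: 0.0275
```

Run:
```python
from h import *
im=cams.get_image("wrist");cv2.imwrite("pics/w8.png",im["color"][150:300,220:420].repeat(4,0).repeat(4,1))
s=cams.get_image("scene");cv2.imwrite("pics/s8.png",cv2.resize(s["color"][180:320,280:420],None,fx=4,fy=4))
for _ in range(3): cams.get_image("top"); go([.6107,.1665,.30],-7.15)
```

```text
pos [0.6113 0.1665 0.3066] yaw of y -7.21 shift tool units [-0.004 -0.02   0.222]
rot tool deg [ 0.08 -0.02 -0.06] then shift in new frame [-0.004 -0.019  0.222]
pos [0.6113 0.1665 0.3065] yaw of y -7.21 shift tool units [-0.004 -0.019  0.218]
rot tool deg [ 0.07 -0.02 -0.06] then shift in new frame [-0.003 -0.019  0.218]
pos [0.6112 0.1665 0.3064] yaw of y -7.21 shift tool units [-0.003 -0.018  0.212]
rot tool deg [ 0.05 -0.01 -0.06] then shift in new frame [-0.003 -0.017  0.212]
```

View pics/w8.png

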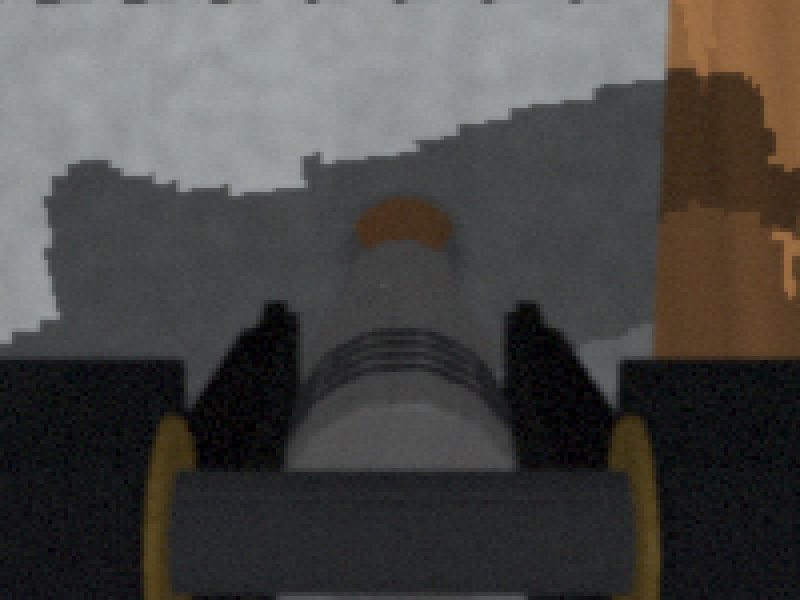

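View pics/s8.png

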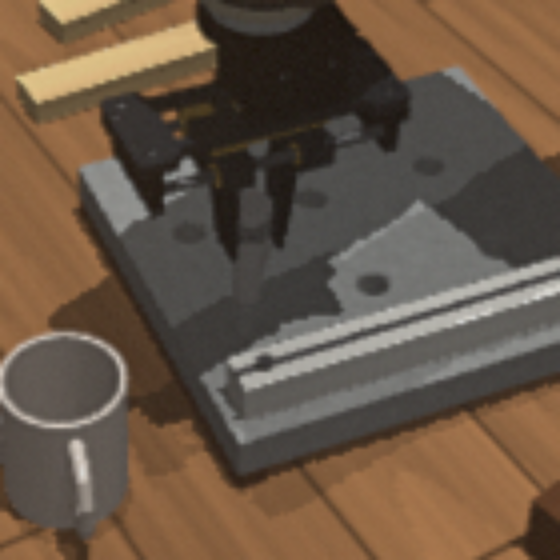

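Request:
step_arm(
  plan=[
    {"translation": [0, -0.015, 0.3], "rotation": [0, 0, 0]},
    {"translation": [0, 0, 0.2], "rotation": [0, 0, 0]},
    {"translation": [0, 0, 0.2], "rotation": [0, 0, 0]},
    {"translation": [0, 0, 0.1], "rotation": [0, 0, 0]},
    {"translation": [0, 0, 0], "rotation": [0, 0, 0]},
  ],
)

```text
time_s: 9.15
ee_pos: [0.6108, 0.1666, 0.2806]
ee_rot: [-2.356, -2.077, 0.002]
wrist_force: [0.0, 0.0, -2.1]
opening: 0.0276
```

Request:
step_arm(
  plan=[
    {"translation": [0, 0, 0.2], "rotation": [0, 0, 0]},
    {"translation": [0, 0, 0.2], "rotation": [0, 0, 0]},
    {"translation": [0, 0, 0.2], "rotation": [0, 0, 0]},
    {"translation": [0, 0, 0], "rotation": [0, 0, 0]},
    {"translation": [0, 0, 0], "rotation": [0, 0, 0]},
  ],
)

```text
time_s: 9.57
ee_pos: [0.611, 0.1666, 0.2632]
ee_rot: [2.356, 2.077, -0.0]
wrist_force: [3.6, -0.7, -4.2]
opening: 0.0279
```

Inserting freely.

Request:
step_arm(
  plan=[
    {"translation": [0, 0, 0.2], "rotation": [0, 0, 0]},
    {"translation": [0, 0, 0.2], "rotation": [0, 0, 0]},
    {"translation": [0, 0, 0.15], "rotation": [0, 0, 0]},
    {"translation": [0, 0, 0], "rotation": [0, 0, 0]},
    {"translation": [0, 0, 0], "rotation": [0, 0, 0]},
  ],
)

```text
time_s: 9.98
ee_pos: [0.611, 0.1665, 0.2464]
ee_rot: [2.356, 2.077, 0.0]
wrist_force: [6.6, -1.3, -5.2]
opening: 0.0276
```

Request:
step_arm(
  plan=[
    {"translation": [0, 0, 0.05], "rotation": [0, 0, 0]},
    {"translation": [0, 0, 0.03], "rotation": [0, 0, 0]},
    {"translation": [0, 0, 0], "rotation": [0, 0, 0]},
  ],
)

```text
time_s: 10.23
ee_pos: [0.6109, 0.1666, 0.245]
ee_rot: [2.356, 2.077, 0.001]
wrist_force: [3.7, -2.3, 1.2]
opening: 0.0274
```

Request:
step_arm(
  plan=[
    {"translation": [0, 0, 0], "rotation": [0, 0, 0]},
    {"translation": [0, 0, 0], "rotation": [0, 0, 0]},
    {"translation": [0, 0, 0], "rotation": [0, 0, 0]},
    {"translation": [0, 0, 0], "rotation": [0, 0, 0]},
  ],
  claw=50,
)

```text
time_s: 10.57
ee_pos: [0.6104, 0.1668, 0.2445]
ee_rot: [-2.356, -2.077, 0.001]
wrist_force: [-0.1, -0.8, 0.2]
opening: 0.0475
```

Request:
step_arm(
  plan=[
    {"translation": [0, 0, -0.7], "rotation": [0, 0, 0]},
    {"translation": [0, 0, -0.7], "rotation": [0, 0, 0]},
    {"translation": [0, 0, -0.7], "rotation": [0, 0, 0]},
    {"translation": [0, 0, -0.7], "rotation": [0, 0, 0]},
    {"translation": [-0.7, 0, -0.7], "rotation": [0, 0, 0]},
    {"translation": [-0.7, 0, 0], "rotation": [0, 0, 0]},
    {"translation": [-0.7, 0, 0], "rotation": [0, 0, 0]},
    {"translation": [0, 0, 0], "rotation": [0, 0, 0]},
    {"translation": [0, 0, 0], "rotation": [0, 0, 0]},
  ],
)

```text
time_s: 11.32
ee_pos: [0.6027, 0.1036, 0.3498]
ee_rot: [-2.358, -2.076, 0.0]
wrist_force: [0.2, 0.5, 0.3]
opening: 0.0501
```

Run:
```python
from h import *
im=cams.get_image("wrist");cv2.imwrite("pics/w9.png",im["color"])
for c,a,ar in heads(im,150): print(c.round(1),a.round(1),onz(im,c,.089)[0].round(4))
go([.40,.34,.35],-7.15)
```

```text
[181.6 226.9] [12.7 86.1] [0.4948 0.1047 0.089 ]
[143.8  88. ] [ 44.5 201.3] [0.4906 0.2083 0.089 ]
[297.7 106.8] [102.5 120.4] [0.596  0.1808 0.089 ]
[541.6  67.2] [112.2 149.6] [0.7687 0.1873 0.089 ]
[197.8  30.1] [ 63.1 382.1] [0.5363 0.2398 0.089 ]
pos [0.6028 0.1042 0.3497] yaw of y -7.24 shift tool units [ 6.943e+00 -7.698e+00 -5.000e-03]
rot tool deg [-0.02 -0.   -0.09] then shift in new frame [ 6.956 -7.686 -0.009]
```

View pics/w9.png

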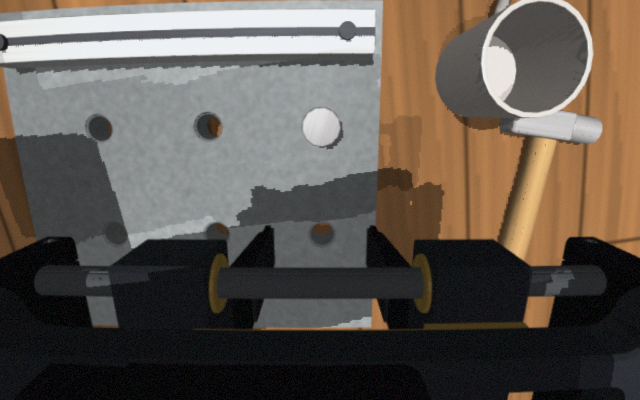

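Request:
step_arm(
  plan=[
    {"translation": [0.77, -0.855, 0], "rotation": [0, 0, 0]},
    {"translation": [0.77, -0.855, 0], "rotation": [0, 0, 0]},
    {"translation": [0.77, -0.855, 0], "rotation": [0, 0, 0]},
    {"translation": [0.77, -0.855, 0], "rotation": [0, 0, 0]},
    {"translation": [0.77, -0.855, 0], "rotation": [0, 0, 0]},
    {"translation": [0.77, -0.855, 0], "rotation": [0, 0, 0]},
    {"translation": [0.77, -0.855, 0], "rotation": [0, 0, 0]},
    {"translation": [0.77, -0.855, 0], "rotation": [0, 0, 0]},
    {"translation": [0.77, -0.855, 0], "rotation": [0, 0, 0]},
    {"translation": [0, 0, 0], "rotation": [0, 0, 0]},
    {"translation": [0, 0, 0], "rotation": [0, 0, 0]},
  ],
  claw=60,
)

```text
time_s: 12.28
ee_pos: [0.3985, 0.3412, 0.3497]
ee_rot: [-2.352, -2.082, 0.0]
wrist_force: [0.5, 0.1, -0.0]
opening: 0.0599
```

Run:
```python
from h import *
im=cams.get_image("wrist")
for c,a,ar in heads(im,160): 
  if ar<3000: print(c.round(1),a.round(1),onz(im,c,.0898)[0].round(4))
go([.4216,.3909,.246],-7.2)
```

```text
[344.8 140.9] [35.9 36.8] [0.4214 0.3909 0.0898]
pos [0.3993 0.3403 0.3496] yaw of y -7.06 shift tool units [1.766 0.529 3.454]
rot tool deg [-0.01  0.01  0.14] then shift in new frame [1.766 0.525 3.455]
```

Request:
step_arm(
  plan=[
    {"translation": [0.88, 0.26, 0], "rotation": [0, 0, 0]},
    {"translation": [0.88, 0.26, 0], "rotation": [0, 0, 0]},
    {"translation": [0, 0, 0.7], "rotation": [0, 0, 0]},
    {"translation": [0, 0, 0.8], "rotation": [0, 0, 0]},
    {"translation": [0, 0, 0.8], "rotation": [0, 0, 0]},
    {"translation": [0, 0, 0.7], "rotation": [0, 0, 0]},
    {"translation": [0, 0, 0.45], "rotation": [0, 0, 0]},
    {"translation": [0, 0, 0], "rotation": [0, 0, 0]},
    {"translation": [0, 0, 0], "rotation": [0, 0, 0]},
    {"translation": [0, 0, 0], "rotation": [0, 0, 0]},
  ],
)

```text
time_s: 13.17
ee_pos: [0.4226, 0.3896, 0.247]
ee_rot: [2.357, 2.077, 0.001]
wrist_force: [-0.3, 0.4, 0.1]
opening: 0.06
```

Run:
```python
from h import *
for _ in range(2): cams.get_image("top"); go([.4216,.3909,.246],-7.2)
```

```text
pos [0.4225 0.3897 0.2473] yaw of y -7.23 shift tool units [ 0.037 -0.035  0.043]
rot tool deg [ 0.07 -0.06 -0.03] then shift in new frame [ 0.037 -0.035  0.043]
pos [0.4224 0.3897 0.2474] yaw of y -7.23 shift tool units [ 0.036 -0.032  0.046]
rot tool deg [ 0.08 -0.07 -0.03] then shift in new frame [ 0.036 -0.031  0.046]
```

Request:
step_arm(
  plan=[
    {"translation": [0, 0, 0], "rotation": [0, 0, 0]},
    {"translation": [0, 0, 0], "rotation": [0, 0, 0]},
    {"translation": [0, 0, 0], "rotation": [0, 0, 0]},
    {"translation": [0, 0, 0], "rotation": [0, 0, 0]},
    {"translation": [0, 0, 0], "rotation": [0, 0, 0]},
    {"translation": [0, 0, 0], "rotation": [0, 0, 0]},
  ],
  claw=10,
)

```text
time_s: 13.77
ee_pos: [0.422, 0.3898, 0.2464]
ee_rot: [2.356, 2.078, 0.0]
wrist_force: [-0.7, -0.2, 1.2]
opening: 0.0276
```

Request:
step_arm(
  plan=[
    {"translation": [0, 0, -0.4], "rotation": [0, 0, 0]},
    {"translation": [0, 0, -0.6], "rotation": [0, 0, 0]},
    {"translation": [0, 0, -0.8], "rotation": [0, 0, 0]},
    {"translation": [0, 0, -0.8], "rotation": [0, 0, 0]},
    {"translation": [0, 0, -0.8], "rotation": [0, 0, 0]},
    {"translation": [0, 0, -0.8], "rotation": [0, 0, 0]},
  ],
)

```text
time_s: 14.27
ee_pos: [0.4218, 0.3897, 0.3732]
ee_rot: [-2.357, -2.078, 0.001]
wrist_force: [-0.4, 0.9, -2.3]
opening: 0.0274
```

Run:
```python
from h import *
go([.587,.04,.365],-7.2)
```

```text
pos [0.4218 0.3897 0.3732] yaw of y -7.2 shift tool units [-10.874   6.925   0.275]
rot tool deg [-0.03  0.04  0.  ] then shift in new frame [-10.874   6.926   0.272]
```

Request:
step_arm(
  plan=[
    {"translation": [-0.5, 0.32, 0], "rotation": [0, 0, 0]},
    {"translation": [-0.95, 0.6, 0], "rotation": [0, 0, 0]},
    {"translation": [-1, 0.64, 0], "rotation": [0, 0, 0]},
    {"translation": [-1, 0.64, 0], "rotation": [0, 0, 0]},
    {"translation": [-1, 0.64, 0], "rotation": [0, 0, 0]},
    {"translation": [-1, 0.64, 0], "rotation": [0, 0, 0]},
    {"translation": [-1, 0.64, 0], "rotation": [0, 0, 0]},
    {"translation": [-1, 0.64, 0], "rotation": [0, 0, 0]},
    {"translation": [-1, 0.64, 0], "rotation": [0, 0, 0]},
    {"translation": [-1, 0.63, 0], "rotation": [0, 0, 0]},
    {"translation": [-0.9, 0.57, 0.1], "rotation": [0, 0, 0]},
    {"translation": [-0.5, 0.3, 0.2], "rotation": [0, 0, 0]},
  ],
)

```text
time_s: 15.27
ee_pos: [0.5876, 0.0379, 0.3634]
ee_rot: [2.358, 2.075, 0.001]
wrist_force: [-0.5, -0.6, -2.3]
opening: 0.0278
```

Request:
step_arm(
  plan=[
    {"translation": [-0.4, 0, 0.2], "rotation": [0, 0, 0]},
    {"translation": [0, 0, 0.2], "rotation": [0, 0, 0]},
    {"translation": [0, 0, 0], "rotation": [0, 0, 0]},
    {"translation": [0, 0, 0], "rotation": [0, 0, 0]},
    {"translation": [0, 0, 0], "rotation": [0, 0, 0]},
  ],
)

```text
time_s: 15.68
ee_pos: [0.5847, 0.0301, 0.3515]
ee_rot: [-2.355, -2.079, -0.0]
wrist_force: [-0.2, -0.1, -2.0]
opening: 0.0277
```

Run:
```python
from h import *
im=cams.get_image("wrist");cv2.imwrite("pics/w10.png",im["color"])
for X in ([.5988,.0700,.044],[.5036,.082,.044],[.4084,.0938,.044]):
    g=proj(im,X)[0];print(g)
    q=hole(im,g,20,"pics/h10.png",k=.75)
    if q: print(q[0].round(2),q[1].round(1),onz(im,q[0],.044)[0].round(4))
go([.5988,.0700-.0012,.30],-7.15)
```

```text
[331.46693831 149.83495671]
[331.73 149.74] [26.5 26.5] [0.599 0.07  0.044]
[220.03481766 150.04821584]
[220.24 150.05] [26.  27.4] [0.5038 0.082  0.044 ]
[112.33214213 151.10490212]
pos [0.5848 0.0301 0.3517] yaw of y -7.12 shift tool units [1.339 0.302 1.722]
rot tool deg [ 0.03 -0.    0.03] then shift in new frame [1.339 0.302 1.722]
```

View pics/w10.png

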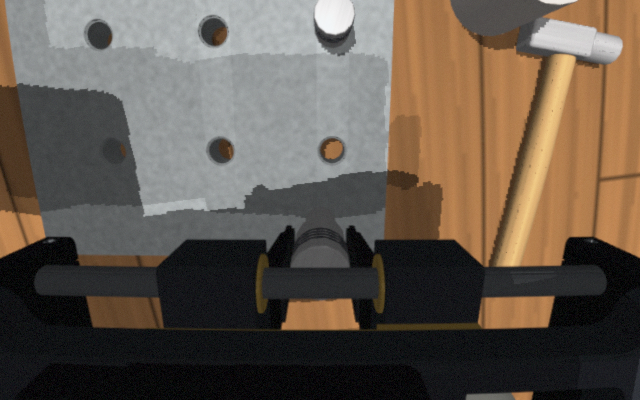

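Request:
step_arm(
  plan=[
    {"translation": [0.5, 0.1, 0], "rotation": [0, 0, 0]},
    {"translation": [0.5, 0.13, 0], "rotation": [0, 0, 0]},
    {"translation": [0.34, 0.075, 0.3], "rotation": [0, 0, 0]},
    {"translation": [0, 0, 0.5], "rotation": [0, 0, 0]},
    {"translation": [0, 0, 0.5], "rotation": [0, 0, 0]},
    {"translation": [0, 0, 0.25], "rotation": [0, 0, 0]},
    {"translation": [0, 0, 0], "rotation": [0, 0, 0]},
    {"translation": [0, 0, 0], "rotation": [0, 0, 0]},
    {"translation": [0, 0, 0], "rotation": [0, 0, 0]},
  ],
)

```text
time_s: 16.48
ee_pos: [0.5994, 0.0679, 0.3054]
ee_rot: [2.356, 2.077, 0.001]
wrist_force: [0.4, -0.5, -2.2]
opening: 0.0273
```

Run:
```python
from h import *
im=cams.get_image("wrist");cv2.imwrite("pics/w11.png",im["color"][150:300,220:420].repeat(4,0).repeat(4,1))
for _ in range(2): cams.get_image("top"); go([.5989,.0688,.245],-7.15)
```

```text
pos [0.5993 0.0677 0.3056] yaw of y -7.2 shift tool units [ 0.033 -0.02   2.02 ]
rot tool deg [ 0.07 -0.   -0.05] then shift in new frame [ 0.033 -0.017  2.02 ]
pos [0.5992 0.0677 0.3056] yaw of y -7.21 shift tool units [ 0.034 -0.018  2.019]
rot tool deg [ 0.07 -0.01 -0.06] then shift in new frame [ 0.035 -0.016  2.019]
```

View pics/w11.png

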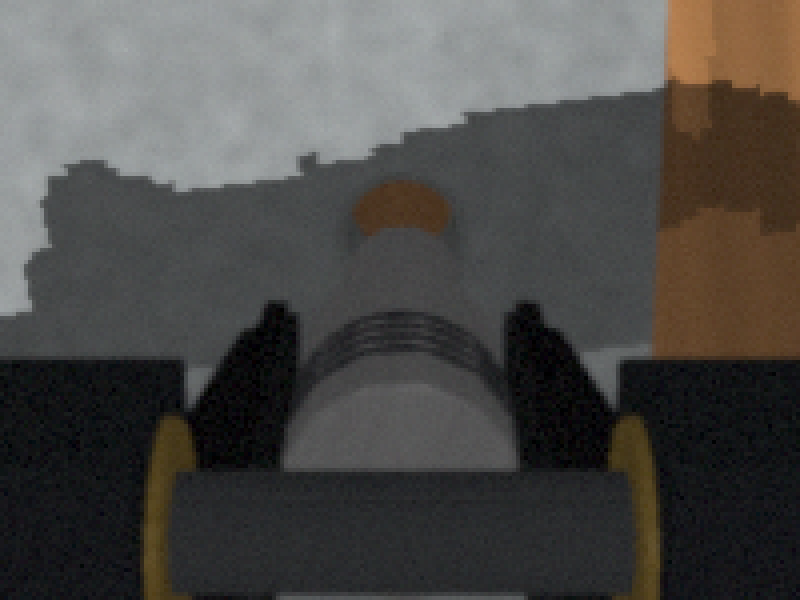

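Request:
step_arm(
  plan=[
    {"translation": [0.035, -0.015, 0.2], "rotation": [0, 0, 0]},
    {"translation": [0, 0, 0.2], "rotation": [0, 0, 0]},
    {"translation": [0, 0, 0.2], "rotation": [0, 0, 0]},
    {"translation": [0, 0, 0.2], "rotation": [0, 0, 0]},
    {"translation": [0, 0, 0], "rotation": [0, 0, 0]},
  ],
)

```text
time_s: 17.05
ee_pos: [0.5989, 0.0687, 0.2794]
ee_rot: [-2.356, -2.077, 0.001]
wrist_force: [1.5, 0.4, -2.2]
opening: 0.0276
```

Request:
step_arm(
  plan=[
    {"translation": [0, 0, 0.2], "rotation": [0, 0, 0]},
    {"translation": [0, 0, 0.2], "rotation": [0, 0, 0]},
    {"translation": [0, 0, 0.2], "rotation": [0, 0, 0]},
    {"translation": [0, 0, 0], "rotation": [0, 0, 0]},
    {"translation": [0, 0, 0], "rotation": [0, 0, 0]},
  ],
)

```text
time_s: 17.47
ee_pos: [0.599, 0.0688, 0.2624]
ee_rot: [-2.357, -2.078, 0.0]
wrist_force: [1.2, -0.4, -2.9]
opening: 0.0277
```

Request:
step_arm(
  plan=[
    {"translation": [0, 0, 0.2], "rotation": [0, 0, 0]},
    {"translation": [0, 0, 0.2], "rotation": [0, 0, 0]},
    {"translation": [0, 0, 0.15], "rotation": [0, 0, 0]},
    {"translation": [0, 0, 0.05], "rotation": [0, 0, 0]},
    {"translation": [0, 0, 0], "rotation": [0, 0, 0]},
  ],
)

```text
time_s: 17.88
ee_pos: [0.5989, 0.0688, 0.2452]
ee_rot: [2.356, 2.077, 0.0]
wrist_force: [-0.0, -0.1, 5.2]
opening: 0.0273
```

Request:
step_arm(
  plan=[
    {"translation": [0, 0, 0.03], "rotation": [0, 0, 0]},
    {"translation": [0, 0, 0], "rotation": [0, 0, 0]},
    {"translation": [0, 0, 0], "rotation": [0, 0, 0]},
    {"translation": [0, 0, 0], "rotation": [0, 0, 0]},
  ],
)

```text
time_s: 18.22
ee_pos: [0.5988, 0.0689, 0.2451]
ee_rot: [2.356, 2.077, 0.001]
wrist_force: [-3.3, -0.3, 13.5]
opening: 0.0272
```

Request:
step_arm(
  plan=[
    {"translation": [0, 0, 0], "rotation": [0, 0, 0]},
    {"translation": [0, 0, 0], "rotation": [0, 0, 0]},
    {"translation": [0, 0, 0], "rotation": [0, 0, 0]},
    {"translation": [0, 0, 0], "rotation": [0, 0, 0]},
    {"translation": [0, 0, -0.6], "rotation": [0, 0, 0]},
    {"translation": [0, 0, -0.7], "rotation": [0, 0, 0]},
    {"translation": [0, 0, -0.7], "rotation": [0, 0, 0]},
    {"translation": [0, 0, -0.7], "rotation": [0, 0, 0]},
    {"translation": [-0.7, 0, -0.7], "rotation": [0, 0, 0]},
    {"translation": [-0.7, 0, 0], "rotation": [0, 0, 0]},
    {"translation": [0, 0, 0], "rotation": [0, 0, 0]},
    {"translation": [0, 0, 0], "rotation": [0, 0, 0]},
  ],
  claw=70,
)

```text
time_s: 19.22
ee_pos: [0.5934, 0.0266, 0.3458]
ee_rot: [-2.358, -2.076, 0.0]
wrist_force: [0.9, -0.2, 0.1]
opening: 0.0701
```

Run:
```python
from h import *
im=cams.get_image("wrist");cv2.imwrite("pics/w12.png",im["color"]); np.save("/tmp/w12.npy",im,allow_pickle=True)
print(tool()[0])
t=cams.get_image("top");cv2.imwrite("pics/t12.png",t["color"])
```

```text
[0.59349459 0.0271524  0.3455084 ]
```

View pics/w12.png

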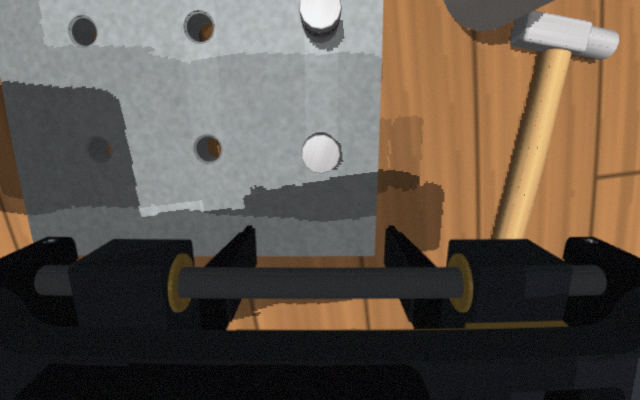

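View pics/t12.png

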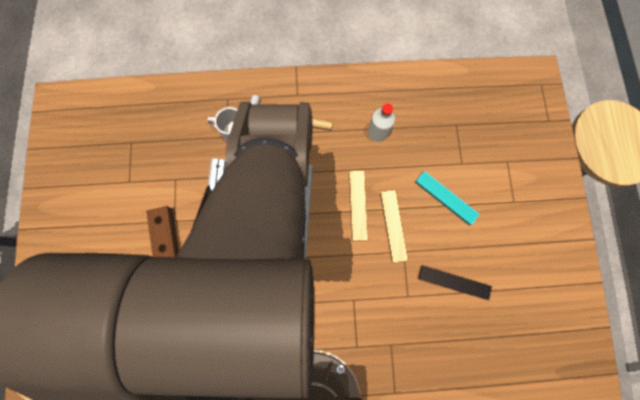

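Both dogs are seated: their heads show at (321,14) and (321,153) in the wrist view. Now the staves; the top view again shows only two pale ones.

Run:
```python
from h import *
t=cams.get_image("top")
hsv=cv2.cvtColor(t["color"],cv2.COLOR_BGR2HSV)
m=((hsv[...,0]>20)&(hsv[...,0]<32)&(hsv[...,2]>120)&(hsv[...,1]>50)).astype(np.uint8); m[:,:330]=0;m=cv2.morphologyEx(m,cv2.MORPH_OPEN,np.ones((3,3)))
ks,_=cv2.findContours(m,cv2.RETR_EXTERNAL,cv2.CHAIN_APPROX_NONE)
for q in ks:
    if cv2.contourArea(q)<200: continue
    b=cv2.boxPoints(cv2.minAreaRect(q)); P=onz(t,b,.022)[:,:2]; 
    print("ctr",P.mean(0).round(4),"sides",np.linalg.norm(P[1]-P[0]).round(3),np.linalg.norm(P[2]-P[1]).round(3),"dirs",np.degrees(np.arctan2(*(P[1]-P[0])[::-1])).round(1),np.degrees(np.arctan2(*(P[2]-P[1])[::-1])).round(1))
go([.50,-.22,.40],-7.2)
```

```text
ctr [ 0.452  -0.2567] sides 0.041 0.2 dirs -83.5 -176.1
ctr [ 0.5171 -0.1604] sides 0.041 0.198 dirs -91.1 177.4
ctr [ 0.6689 -0.992 ] sides 0.086 0.268 dirs -81.5 176.7
pos [0.5936 0.0277 0.3453] yaw of y -7.18 shift tool units [-8.583 -2.065 -1.822]
rot tool deg [-0.06  0.    0.02] then shift in new frame [-8.584 -2.06  -1.824]
```

Request:
step_arm(
  plan=[
    {"translation": [-0.9, -0.15, -0.2], "rotation": [0, 0, 0]},
    {"translation": [-1, -0.22, -0.2], "rotation": [0, 0, 0]},
    {"translation": [-1, -0.22, -0.2], "rotation": [0, 0, 0]},
    {"translation": [-1, -0.22, -0.2], "rotation": [0, 0, 0]},
    {"translation": [-1, -0.22, -0.2], "rotation": [0, 0, 0]},
    {"translation": [-1, -0.22, -0.2], "rotation": [0, 0, 0]},
    {"translation": [-1, -0.22, -0.2], "rotation": [0, 0, 0]},
    {"translation": [-1, -0.22, -0.2], "rotation": [0, 0, 0]},
    {"translation": [-1, -0.22, -0.2], "rotation": [0, 0, 0]},
    {"translation": [-0.8, -0.15, 0], "rotation": [0, 0, 0]},
    {"translation": [0, 0, 0], "rotation": [0, 0, 0]},
    {"translation": [0, 0, 0], "rotation": [0, 0, 0]},
  ],
)

```text
time_s: 20.37
ee_pos: [0.4958, -0.2541, 0.3994]
ee_rot: [-2.357, -2.075, 0.0]
wrist_force: [0.0, 0.7, 0.8]
opening: 0.0698
```

Run:
```python
from h import *
im=cams.get_image("wrist");cv2.imwrite("pics/w13.png",im["color"]); np.save("/tmp/w13.npy",im,allow_pickle=True); print(tool()[0])
```

```text
[ 0.49602416 -0.25333386  0.39940708]
```

View pics/w13.png

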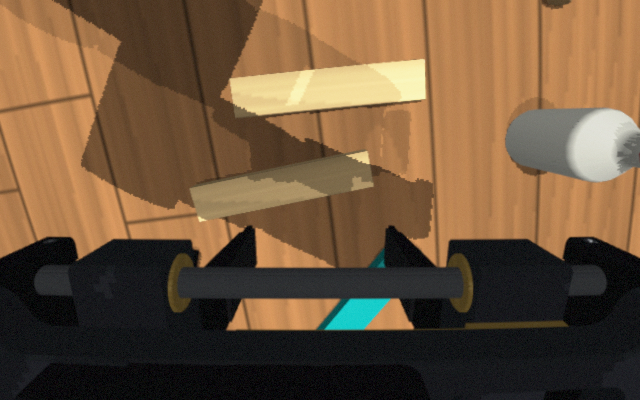

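```bash
cat >> h.py <<'E'
def staves(im,z=.022,lim=235,amin=1500,save=None,hmin=19,vmin=60):
    """top-face quads of pale staves in the wrist image -> list of (centre, long dir deg, sizes, corners px)"""
    hsv=cv2.cvtColor(cv2.GaussianBlur(im["color"],(3,3),0),cv2.COLOR_BGR2HSV)
    m=((hsv[...,0]>=hmin)&(hsv[...,0]<36)&(hsv[...,2]>vmin)&(hsv[...,1]>50)).astype(np.uint8); m[lim:]=0
    m=cv2.morphologyEx(m,cv2.MORPH_OPEN,np.ones((3,3),np.uint8)); m=cv2.morphologyEx(m,cv2.MORPH_CLOSE,np.ones((5,5),np.uint8))
    out=[]; vis=im["color"].copy()
    for q in cv2.findContours(m,cv2.RETR_EXTERNAL,cv2.CHAIN_APPROX_NONE)[0]:
        if cv2.contourArea(q)<amin: continue
        P=onz(im,q[:,0].astype(float),z)[:,:2]
        rc=cv2.minAreaRect((P*1000).astype(np.float32)); b=cv2.boxPoints(rc)/1000
        e=[b[1]-b[0],b[2]-b[1]]; L=[np.linalg.norm(x) for x in e]; d=e[int(np.argmax(L))]
        ang=(np.degrees(np.arctan2(d[1],d[0]))+90)%180-90
        out.append((b.mean(0),ang,sorted(L),b))
        cv2.polylines(vis,[np.round(proj(im,np.c_[b,np.full(4,z)])).astype(int).reshape(-1,1,2)],True,(0,0,255),1)
    if save: cv2.imwrite(save,vis)
    return out
E
python3 - <<'E'
from h import *
im=np.load("/tmp/w13.npy",allow_pickle=True).item()
for c,a,L,b in staves(im,save="pics/v13.png"): print(c.round(4),round(a,2),np.round(L,4))
E
```

```text
[ 0.4507 -0.2527] 4.58 [0.0405 0.1989]
[ 0.5154 -0.1581] -1.82 [0.0403 0.1996]
```

View pics/v13.png

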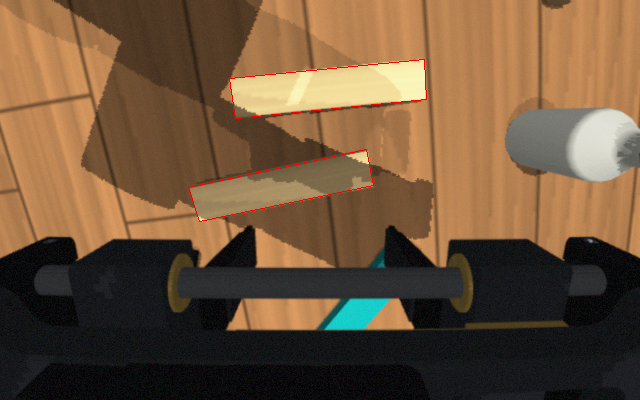

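Run:
```python
from h import *
go([.515,-.215,.33],-7.2)
t=cams.get_image("top")
print("bottle base~",onz(t,[(380,133),(387,108)],[0,.17] if 0 else 0).round(3), "cap",onz(t,[(387,108)],.17).round(3), "mug top",onz(t,[(231,118)],.095).round(3))
```

```text
pos [ 0.496  -0.2533  0.3994] yaw of y -7.22 shift tool units [1.346 0.469 2.314]
rot tool deg [-0.05 -0.03 -0.02] then shift in new frame [1.347 0.467 2.314]
bottle base~ [[ 0.737 -0.247  0.   ]
 [ 0.817 -0.276  0.   ]] cap [[ 0.739 -0.239  0.17 ]] mug top [[0.769 0.182 0.095]]
```

Request:
step_arm(
  plan=[
    {"translation": [0.7, 0.23, 0.8], "rotation": [0, 0, 0]},
    {"translation": [0.65, 0.23, 0.8], "rotation": [0, 0, 0]},
    {"translation": [0, 0, 0.7], "rotation": [0, 0, 0]},
    {"translation": [0, 0, 0], "rotation": [0, 0, 0]},
    {"translation": [0, 0, 0], "rotation": [0, 0, 0]},
    {"translation": [0, 0, 0], "rotation": [0, 0, 0]},
  ],
)

```text
time_s: 20.97
ee_pos: [0.515, -0.2151, 0.3319]
ee_rot: [2.355, 2.078, 0.0]
wrist_force: [1.1, 1.1, 0.2]
opening: 0.07
```

Run:
```python
from h import *
im0=np.load("/tmp/w13.npy",allow_pickle=True).item()
im=cams.get_image("wrist"); A0=staves(im0); A1=staves(im,save="pics/v14.png")
for c,a,L,b in A1: print(c.round(4),round(a,2),np.round(L,4))
a0=min(A0,key=lambda s:np.hypot(*(s[0]-[.5154,-.158]))); a1=min(A1,key=lambda s:np.hypot(*(s[0]-[.5154,-.158])))
for p in a0[3]:
    q=min(a1[3],key=lambda k:np.hypot(*(k-p)))
    x,e=tri([im0,im],[proj(im0,[*p,.022])[0],proj(im,[*q,.022])[0]]); print(x.round(4),np.round(e,2))
go([.5154,-.158,.30],-91.8)
```

```text
[ 0.5019 -0.2339] -7.19 [0.0313 0.101 ]
[ 0.5158 -0.1577] -1.8 [0.0396 0.1985]
[ 0.4134 -0.1749  0.0153] [0.13 0.13]
[ 0.6163 -0.1813  0.0162] [0.04 0.04]
[ 0.6158 -0.1411  0.0217] [0.07 0.07]
[ 0.4155 -0.1344  0.0178] [0.33 0.33]
pos [ 0.5148 -0.2153  0.3322] yaw of y -7.19 shift tool units [ 1.899 -0.222  1.071]
rot tool deg [ 1.000e-01 -3.000e-02  8.461e+01] then shift in new frame [-0.041 -1.91   1.072]
```

View pics/v14.png

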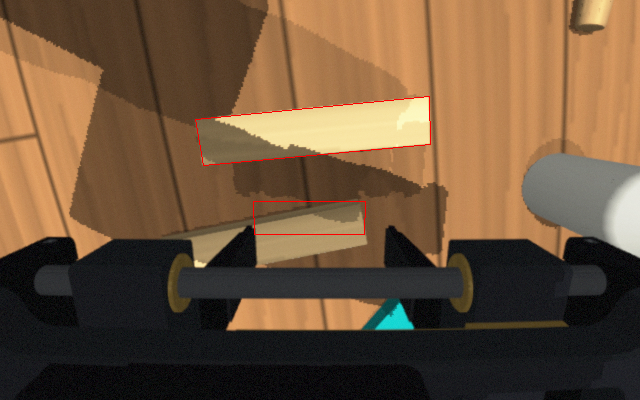

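Request:
step_arm(
  plan=[
    {"translation": [0, 0, 0], "rotation": [0, 0, 7.05]},
    {"translation": [0, 0, 0], "rotation": [0, 0, 7.05]},
    {"translation": [0, 0, 0], "rotation": [0, 0, 7.05]},
    {"translation": [0, 0, 0], "rotation": [0, 0, 7.05]},
    {"translation": [0, 0, 0], "rotation": [0, 0, 7.05]},
    {"translation": [0, 0, 0], "rotation": [0, 0, 7.05]},
    {"translation": [0, 0, 0], "rotation": [0, 0, 7.05]},
    {"translation": [0, 0, 0], "rotation": [0, 0, 7.05]},
    {"translation": [0, 0, 0], "rotation": [0, 0, 7.05]},
    {"translation": [0, 0, 0], "rotation": [0, 0, 7.05]},
    {"translation": [0, 0, 0], "rotation": [0, 0, 7.05]},
    {"translation": [0, 0, 0], "rotation": [0, 0, 7.05]},
  ],
)

```text
time_s: 22.02
ee_pos: [0.5145, -0.2157, 0.3324]
ee_rot: [3.14, -0.06, 0.003]
wrist_force: [0.3, 0.6, 0.0]
opening: 0.07
```

Request:
step_arm(
  plan=[
    {"translation": [0, -0.6, 0.3], "rotation": [0, 0, 0]},
    {"translation": [0, -0.7, 0.4], "rotation": [0, 0, 0]},
    {"translation": [0, -0.6, 0.4], "rotation": [0, 0, 0]},
    {"translation": [0, 0, 0], "rotation": [0, 0, 0]},
    {"translation": [0, 0, 0], "rotation": [0, 0, 0]},
    {"translation": [0, 0, 0], "rotation": [0, 0, 0]},
  ],
)

```text
time_s: 22.52
ee_pos: [0.5166, -0.159, 0.2991]
ee_rot: [3.14, -0.049, 0.003]
wrist_force: [0.4, -0.1, 0.4]
opening: 0.0702
```

Run:
```python
from h import *
im=cams.get_image("wrist");
for c,a,L,b in staves(im,save="pics/v15.png"): print(c.round(4),round(a,2),np.round(L,4),b.round(3).tolist())
go([.5156,-.158,.194],-91.8)
```

```text
[ 0.5192 -0.2463] 5.48 [0.0426 0.0672] [[0.48399999737739563, -0.2280000001192093], [0.4880000054836273, -0.2709999978542328], [0.5550000071525574, -0.2639999985694885], [0.5509999990463257, -0.22200000286102295]]
[ 0.5532 -0.1589] -1.33 [0.0393 0.1232] [[0.4909999966621399, -0.1770000010728836], [0.6140000224113464, -0.18000000715255737], [0.6150000095367432, -0.14100000262260437], [0.492000013589859, -0.1379999965429306]]
pos [ 0.5166 -0.1592  0.2991] yaw of y -91.83 shift tool units [-0.042 -0.043  3.502]
rot tool deg [ 0.05 -0.11 -0.03] then shift in new frame [-0.035 -0.04   3.502]
```

View pics/v15.png

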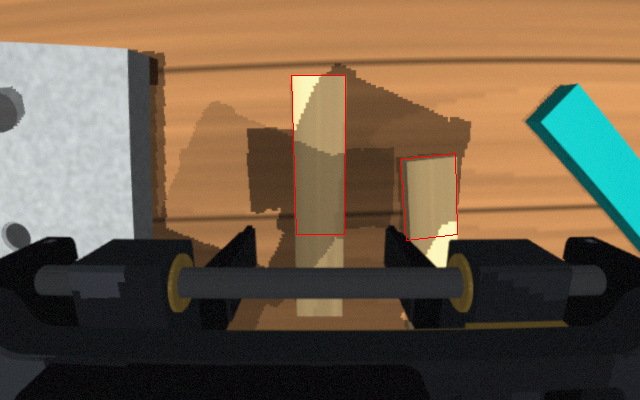

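Request:
step_arm(
  plan=[
    {"translation": [-0.035, -0.04, 0.5], "rotation": [0, 0, 0]},
    {"translation": [0, 0, 0.7], "rotation": [0, 0, 0]},
    {"translation": [0, 0, 0.7], "rotation": [0, 0, 0]},
    {"translation": [0, 0, 0.7], "rotation": [0, 0, 0]},
    {"translation": [0, 0, 0.5], "rotation": [0, 0, 0]},
    {"translation": [0, 0, 0.35], "rotation": [0, 0, 0]},
    {"translation": [0, 0, 0], "rotation": [0, 0, 0]},
    {"translation": [0, 0, 0], "rotation": [0, 0, 0]},
    {"translation": [0, 0, 0], "rotation": [0, 0, 0]},
  ],
)

```text
time_s: 23.32
ee_pos: [0.5156, -0.1575, 0.1954]
ee_rot: [3.141, -0.05, 0.002]
wrist_force: [0.8, -0.1, -0.7]
opening: 0.07
```

Request:
step_arm(
  plan=[
    {"translation": [0, 0, 0], "rotation": [0, 0, 0]},
    {"translation": [0, 0, 0], "rotation": [0, 0, 0]},
    {"translation": [0, 0, 0], "rotation": [0, 0, 0]},
    {"translation": [0, 0, 0], "rotation": [0, 0, 0]},
    {"translation": [0, 0, 0], "rotation": [0, 0, 0]},
    {"translation": [0, 0, 0], "rotation": [0, 0, 0]},
  ],
  claw=20,
)

```text
time_s: 23.82
ee_pos: [0.5154, -0.1572, 0.1946]
ee_rot: [3.141, -0.049, 0.001]
wrist_force: [0.8, 0.5, 2.0]
opening: 0.0401
```

Request:
step_arm(
  plan=[
    {"translation": [0, 0, -0.5], "rotation": [0, 0, 0]},
    {"translation": [0, 0, -0.8], "rotation": [0, 0, 0]},
    {"translation": [0, 0, -0.8], "rotation": [0, 0, 0]},
    {"translation": [0, 0, -0.8], "rotation": [0, 0, 0]},
    {"translation": [0, 0, -0.8], "rotation": [0, 0, 0]},
    {"translation": [0, 0, -0.5], "rotation": [0, 0, 0]},
    {"translation": [0, 0, 0], "rotation": [0, 0, 0]},
  ],
)

```text
time_s: 24.4
ee_pos: [0.5155, -0.1572, 0.3232]
ee_rot: [3.139, -0.049, 0.007]
wrist_force: [-0.2, 0.1, -1.5]
opening: 0.0401
```

Run:
```python
from h import *
s=cams.get_image("scene");cv2.imwrite("pics/s16.png",s["color"]);print(state()["opening"],tool()[0])
```

```text
0.03980385561698388 [ 0.51526975 -0.15708629  0.32134624]
```

View pics/s16.png

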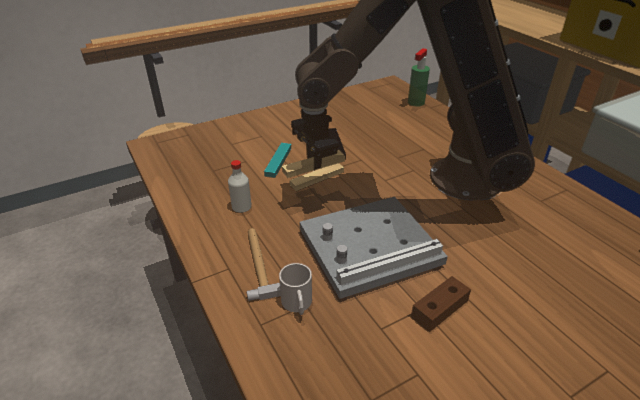

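Request:
step_arm(
  plan=[
    {"translation": [0, 0, 0], "rotation": [0, 0, -7.06]},
    {"translation": [0, 0, 0], "rotation": [0, 0, -7.06]},
    {"translation": [0, 0, 0], "rotation": [0, 0, -7.06]},
    {"translation": [0, 0, 0], "rotation": [0, 0, -7.06]},
    {"translation": [0, 0, 0], "rotation": [0, 0, -7.06]},
    {"translation": [0, 0, 0], "rotation": [0, 0, -7.06]},
    {"translation": [0, 0, 0], "rotation": [0, 0, -7.06]},
    {"translation": [0, 0, 0], "rotation": [0, 0, -7.06]},
    {"translation": [0, 0, 0], "rotation": [0, 0, -7.06]},
    {"translation": [0, 0, 0], "rotation": [0, 0, -7.06]},
    {"translation": [0, 0, 0], "rotation": [0, 0, -7.06]},
    {"translation": [0, 0, 0], "rotation": [0, 0, -7.06]},
  ],
)

```text
time_s: 25.45
ee_pos: [0.5151, -0.1571, 0.3186]
ee_rot: [-2.346, -2.086, 0.002]
wrist_force: [-1.0, -0.7, -0.6]
opening: 0.0398
```

```bash
cat >> h.py <<'E'
TH=np.radians(-7.1); OB=np.array([.4936,.1315])
def b2w(x,y): return OB+np.array([np.cos(TH)*x-np.sin(TH)*y,np.sin(TH)*x+np.cos(TH)*y])
def w2b(p): d=np.asarray(p)[...,:2]-OB; return np.stack([np.cos(TH)*d[...,0]+np.sin(TH)*d[...,1],-np.sin(TH)*d[...,0]+np.cos(TH)*d[...,1]],-1)
E
python3 - <<'E'
from h import *
go([*b2w(.074,-.006),.33],-7.1)
E
```

```text
pos [ 0.5151 -0.1571  0.3186] yaw of y -6.73 shift tool units [ 9.253  0.624 -0.374]
rot tool deg [-0.14 -0.04  0.37] then shift in new frame [ 9.256  0.565 -0.379]
```

Request:
step_arm(
  plan=[
    {"translation": [0.6, 0.04, -0.2], "rotation": [0, 0, 0]},
    {"translation": [0.95, 0.06, 0], "rotation": [0, 0, 0]},
    {"translation": [1, 0.06, 0], "rotation": [0, 0, 0]},
    {"translation": [1, 0.06, 0], "rotation": [0, 0, 0]},
    {"translation": [1, 0.06, 0], "rotation": [0, 0, 0]},
    {"translation": [1, 0.06, 0], "rotation": [0, 0, 0]},
    {"translation": [1, 0.06, 0], "rotation": [0, 0, 0]},
    {"translation": [1, 0.06, 0], "rotation": [0, 0, 0]},
    {"translation": [1, 0.06, 0], "rotation": [0, 0, 0]},
    {"translation": [0.65, 0.04, 0], "rotation": [0, 0, 0]},
    {"translation": [0, 0, 0], "rotation": [0, 0, 0]},
    {"translation": [0, 0, 0], "rotation": [0, 0, 0]},
  ],
)

```text
time_s: 26.45
ee_pos: [0.5658, 0.1154, 0.3247]
ee_rot: [-2.351, -2.082, 0.003]
wrist_force: [-0.7, -0.8, -1.8]
opening: 0.0399
```

Run:
```python
from h import *
im=cams.get_image("wrist");cv2.imwrite("pics/w17.png",im["color"])
go([*b2w(.074,-.006),.24],-7.1)
```

```text
pos [0.5658 0.1146 0.325 ] yaw of y -7.03 shift tool units [0.064 0.016 2.833]
rot tool deg [-0.12  0.04  0.07] then shift in new frame [0.062 0.009 2.833]
```

View pics/w17.png

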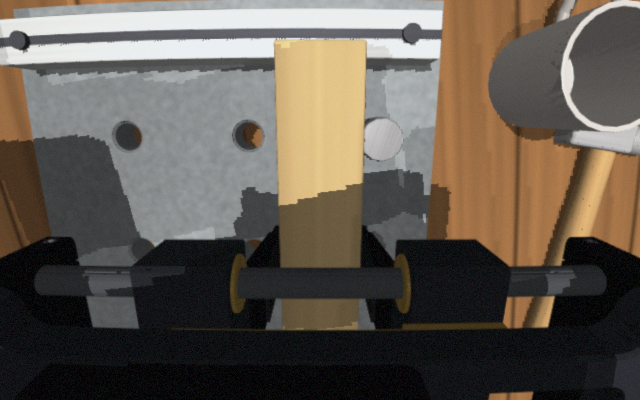

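Request:
step_arm(
  plan=[
    {"translation": [0, 0, 0.5], "rotation": [0, 0, 0]},
    {"translation": [0, 0, 0.6], "rotation": [0, 0, 0]},
    {"translation": [0, 0, 0.6], "rotation": [0, 0, 0]},
    {"translation": [0, 0, 0.5], "rotation": [0, 0, 0]},
    {"translation": [0, 0, 0.4], "rotation": [0, 0, 0]},
    {"translation": [0, 0, 0.15], "rotation": [0, 0, 0]},
    {"translation": [0, 0, 0], "rotation": [0, 0, 0]},
    {"translation": [0, 0, 0], "rotation": [0, 0, 0]},
    {"translation": [0, 0, 0], "rotation": [0, 0, 0]},
  ],
)

```text
time_s: 27.25
ee_pos: [0.5662, 0.1143, 0.2446]
ee_rot: [2.354, 2.079, 0.001]
wrist_force: [0.4, -0.5, -1.0]
opening: 0.0397
```

Run:
```python
from h import *
im=cams.get_image("wrist");cv2.imwrite("pics/w18.png",im["color"])
go([*b2w(.078,0),.2388],-7.1); print(w2b(tool()[0]),state()["wrist_force"])
```

```text
pos [0.5661 0.1144 0.2446] yaw of y -7.1 shift tool units [0.266 0.13  0.195]
rot tool deg [ 0.07 -0.01 -0.  ] then shift in new frame [0.266 0.131 0.195]
[ 0.07408419 -0.00797425] [ 0.25855339  0.1922521  -1.36704036]
```

View pics/w18.png

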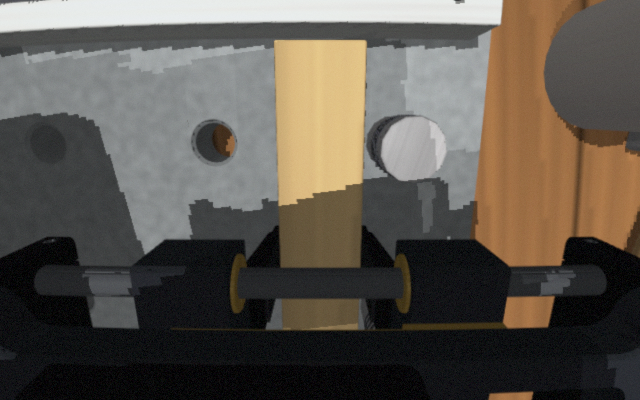

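Request:
step_arm(
  plan=[
    {"translation": [0, 0, 0.15], "rotation": [0, 0, 0]},
    {"translation": [0.1, 0.06, 0], "rotation": [0, 0, 0]},
    {"translation": [0.1, 0, 0], "rotation": [0, 0, 0]},
    {"translation": [0, 0, 0], "rotation": [0, 0, 0]},
    {"translation": [0, 0, 0], "rotation": [0, 0, 0]},
  ],
)

```text
time_s: 27.72
ee_pos: [0.5687, 0.1204, 0.2395]
ee_rot: [2.354, 2.08, -0.0]
wrist_force: [0.1, -5.4, -1.5]
opening: 0.0396
```

Request:
step_arm(
  plan=[
    {"translation": [0.05, 0, 0], "rotation": [0, 0, 0]},
    {"translation": [0.03, 0, 0], "rotation": [0, 0, 0]},
    {"translation": [0.03, 0, 0], "rotation": [0, 0, 0]},
    {"translation": [0, 0, 0], "rotation": [0, 0, 0]},
    {"translation": [0, 0, 0], "rotation": [0, 0, 0]},
  ],
)

```text
time_s: 28.13
ee_pos: [0.569, 0.1215, 0.2394]
ee_rot: [2.352, 2.08, -0.006]
wrist_force: [-1.2, -26.8, 1.4]
opening: 0.0396
```

Request:
step_arm(
  plan=[
    {"translation": [-0.05, 0.03, 0], "rotation": [0, 0, 0]},
    {"translation": [0, 0.03, 0], "rotation": [0, 0, 0]},
    {"translation": [0, 0.03, 0], "rotation": [0, 0, 0]},
    {"translation": [0, 0, 0], "rotation": [0, 0, 0]},
    {"translation": [0, 0, 0], "rotation": [0, 0, 0]},
  ],
)

```text
time_s: 28.55
ee_pos: [0.5704, 0.121, 0.2391]
ee_rot: [-2.352, -2.081, 0.008]
wrist_force: [-8.0, -13.9, 3.7]
opening: 0.0396
```

Run:
```python
from h import *
print(w2b(tool()[0]),state()["wrist_force"]); go([*b2w(.078,0),.2388],-7.1)
```

```text
[ 0.07753511 -0.00093948] [ -7.97272625 -13.88888451   3.6904307 ]
pos [0.5704 0.121  0.2391] yaw of y -7.0 shift tool units [0.031 0.016 0.008]
rot tool deg [-0.26  0.17  0.1 ] then shift in new frame [0.031 0.015 0.009]
```

Request:
step_arm(
  plan=[
    {"translation": [0, 0.03, 0], "rotation": [0, 0, 0]},
    {"translation": [0, 0, 0], "rotation": [0, 0, 0]},
    {"translation": [0, 0, 0], "rotation": [0, 0, 0]},
  ],
)

```text
time_s: 28.8
ee_pos: [0.5712, 0.1209, 0.239]
ee_rot: [-2.351, -2.081, 0.009]
wrist_force: [-8.2, -13.4, 1.3]
opening: 0.0399
```

Request:
step_arm(
  plan=[
    {"translation": [0, 0, 0], "rotation": [0, 0, 0]},
    {"translation": [0, 0, 0], "rotation": [0, 0, 0]},
    {"translation": [0, 0, 0], "rotation": [0, 0, 0]},
    {"translation": [0, 0, 0], "rotation": [0, 0, 0]},
    {"translation": [0, 0, -0.5], "rotation": [0, 0, 0]},
    {"translation": [0, 0, -0.7], "rotation": [0, 0, 0]},
    {"translation": [0, 0, -0.7], "rotation": [0, 0, 0]},
    {"translation": [0, 0, -0.7], "rotation": [0, 0, 0]},
    {"translation": [-0.7, 0, -0.7], "rotation": [0, 0, 0]},
    {"translation": [-0.7, 0, 0], "rotation": [0, 0, 0]},
    {"translation": [0, 0, 0], "rotation": [0, 0, 0]},
    {"translation": [0, 0, 0], "rotation": [0, 0, 0]},
  ],
  claw=60,
)

```text
time_s: 29.8
ee_pos: [0.5671, 0.0797, 0.3387]
ee_rot: [2.356, 2.078, 0.001]
wrist_force: [-0.4, 0.4, -0.2]
opening: 0.0597
```

Run:
```python
from h import *
im=cams.get_image("wrist")
for c,a,L,b in staves(im,.066,save="pics/v19.png"): print(c.round(4),round(a,2),np.round(L,4),w2b(b).round(4).tolist())
print(tool()[0])
```

```text
[0.5717 0.1393] 83.24 [0.0405 0.1644] [[0.0568, -0.0649], [0.0973, -0.0647], [0.0963, 0.0997], [0.0558, 0.0995]]
[0.56717306 0.0802117  0.3383282 ]
```

View pics/v19.png

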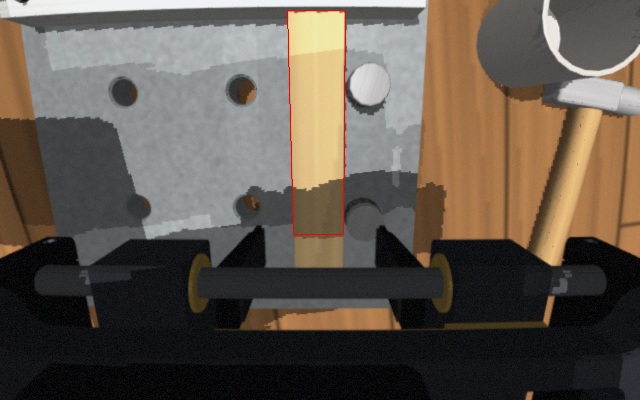

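Run:
```python
from h import *
go([.46,-.31,.40],-7.1)
```

```text
pos [0.5672 0.0802 0.3383] yaw of y -7.12 shift tool units [-13.349  -1.932  -2.057]
rot tool deg [-0.   -0.01 -0.02] then shift in new frame [-13.349  -1.937  -2.056]
```

Request:
step_arm(
  plan=[
    {"translation": [-0.6, -0.1, -0.4], "rotation": [0, 0, 0]},
    {"translation": [-1, -0.15, -0.4], "rotation": [0, 0, 0]},
    {"translation": [-1, -0.15, -0.4], "rotation": [0, 0, 0]},
    {"translation": [-1, -0.15, -0.4], "rotation": [0, 0, 0]},
    {"translation": [-1, -0.15, -0.4], "rotation": [0, 0, 0]},
    {"translation": [-1, -0.15, 0], "rotation": [0, 0, 0]},
    {"translation": [-1, -0.15, 0], "rotation": [0, 0, 0]},
    {"translation": [-1, -0.15, 0], "rotation": [0, 0, 0]},
    {"translation": [-1, -0.15, 0], "rotation": [0, 0, 0]},
    {"translation": [-1, -0.15, 0], "rotation": [0, 0, 0]},
    {"translation": [-1, -0.15, 0], "rotation": [0, 0, 0]},
    {"translation": [-1, -0.15, 0], "rotation": [0, 0, 0]},
  ],
)

```text
time_s: 30.85
ee_pos: [0.4722, -0.2595, 0.3979]
ee_rot: [-2.353, -2.081, 0.0]
wrist_force: [0.6, 0.0, 0.0]
opening: 0.0601
```

Request:
step_arm(
  plan=[
    {"translation": [-1, -0.15, 0], "rotation": [0, 0, 0]},
    {"translation": [-0.7, -0.1, 0], "rotation": [0, 0, 0]},
    {"translation": [0, 0, 0], "rotation": [0, 0, 0]},
    {"translation": [0, 0, 0], "rotation": [0, 0, 0]},
    {"translation": [0, 0, 0], "rotation": [0, 0, 0]},
  ],
  claw=70,
)

```text
time_s: 31.27
ee_pos: [0.4589, -0.3076, 0.398]
ee_rot: [-2.353, -2.08, -0.0]
wrist_force: [-0.4, 0.1, -0.5]
opening: 0.07
```

Run:
```python
from h import *
im=cams.get_image("wrist")
for c,a,L,b in staves(im,.022,save="pics/v20.png"): print(c.round(4),round(a,2),np.round(L,4))
print(tool()[0]); t=cams.get_image("top"); cv2.imwrite("pics/t20.png",t["color"])
```

```text
[ 0.4204 -0.2833] 4.67 [0.0401 0.1995]
[ 0.4589791  -0.30735835  0.39812856]
```

View pics/v20.png

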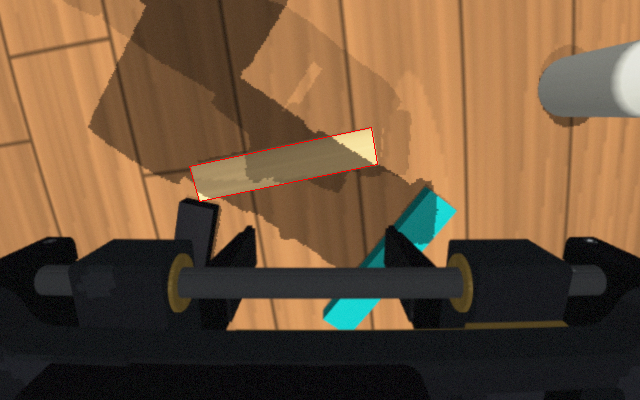

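View pics/t20.png

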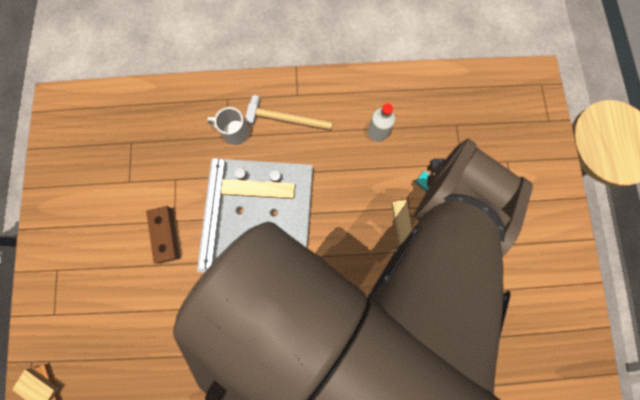

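Run:
```python
from h import *
go([.4204,-.2833,.30],-85.33)
```

```text
pos [ 0.459  -0.3073  0.3983] yaw of y -7.0 shift tool units [ 0.636 -1.373  3.277]
rot tool deg [-2.000e-02 -0.000e+00  7.833e+01] then shift in new frame [-1.217 -0.902  3.276]
```

Request:
step_arm(
  plan=[
    {"translation": [0, 0, 0.3], "rotation": [0, 0, 7.1]},
    {"translation": [0, 0, 0.3], "rotation": [0, 0, 7.1]},
    {"translation": [0, 0, 0.3], "rotation": [0, 0, 7.1]},
    {"translation": [0, 0, 0.3], "rotation": [0, 0, 7.1]},
    {"translation": [0, 0, 0.3], "rotation": [0, 0, 7.1]},
    {"translation": [0, 0, 0.3], "rotation": [0, 0, 7.1]},
    {"translation": [0, 0, 0.3], "rotation": [0, 0, 7.1]},
    {"translation": [0, 0, 0.3], "rotation": [0, 0, 7.1]},
    {"translation": [0, 0, 0.3], "rotation": [0, 0, 7.1]},
    {"translation": [0, 0, 0.3], "rotation": [0, 0, 7.1]},
    {"translation": [0, 0, 0], "rotation": [0, 0, 7.1]},
    {"translation": [0, 0, 0], "rotation": [0, 0, 0]},
  ],
  claw=60,
)

```text
time_s: 32.37
ee_pos: [0.4589, -0.3075, 0.3081]
ee_rot: [-3.139, -0.125, 0.001]
wrist_force: [-0.4, -0.2, -0.5]
opening: 0.0604
```

Run:
```python
from h import *
go([.4204,-.2833,.30],-85.33)
```

```text
pos [ 0.4589 -0.3075  0.3081] yaw of y -85.43 shift tool units [-1.215 -0.906  0.27 ]
rot tool deg [-0.03  0.03 -0.1 ] then shift in new frame [-1.213 -0.908  0.269]
```

Request:
step_arm(
  plan=[
    {"translation": [-0.6, -0.45, 0], "rotation": [0, 0, 0]},
    {"translation": [-0.61, -0.46, 0], "rotation": [0, 0, 0]},
    {"translation": [0, 0, 0], "rotation": [0, 0, 0]},
    {"translation": [0, 0, 0], "rotation": [0, 0, 0]},
    {"translation": [0, 0, 0], "rotation": [0, 0, 0]},
  ],
)

```text
time_s: 32.78
ee_pos: [0.4207, -0.2844, 0.309]
ee_rot: [3.137, 0.137, 0.002]
wrist_force: [0.0, 0.2, 0.7]
opening: 0.0599
```

Run:
```python
from h import *
im=cams.get_image("wrist")
for c,a,L,b in staves(im,.022,save="pics/v21.png"): print(c.round(4),round(a,2),np.round(L,4))
go([.4204,-.2833,.1945],-85.33)
```

```text
[ 0.4558 -0.2806] 4.26 [0.0395 0.1284]
pos [ 0.4207 -0.2845  0.3088] yaw of y -85.05 shift tool units [-0.011 -0.045  3.81 ]
rot tool deg [ 0.06 -0.06  0.28] then shift in new frame [-0.007 -0.041  3.81 ]
```

View pics/v21.png

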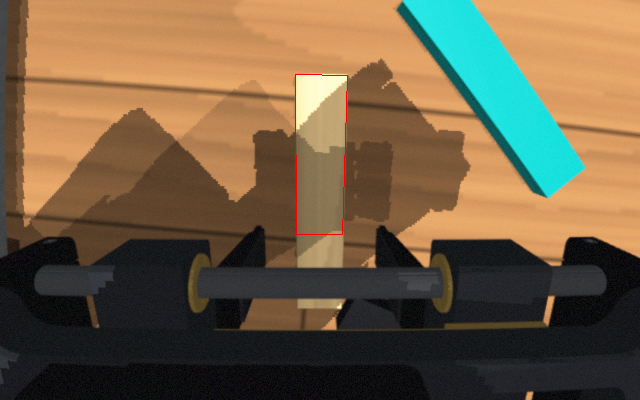

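Run:
```python
from h import *
im=cams.get_image("wrist")
P=onz(im,[(343,302),(400,308),(335,330),(545,196)],.022); p,Rt=tool(); print(P.round(3)); print((Rt.inv().apply(P-p)*1000).round(0))
```

```text
[[ 0.329 -0.312  0.022]
 [ 0.327 -0.365  0.022]
 [ 0.3   -0.308  0.022]
 [ 0.441 -0.473  0.022]]
[[ -93.   20.  287.]
 [-100.   72.  287.]
 [-123.   13.  287.]
 [   4.  189.  287.]]
```

Request:
step_arm(
  plan=[
    {"translation": [0, -0.04, 0.6], "rotation": [0, 0, 0.2]},
    {"translation": [0, 0, 0.8], "rotation": [0, 0, 0]},
    {"translation": [0, 0, 0.8], "rotation": [0, 0, 0]},
    {"translation": [0, 0, 0.7], "rotation": [0, 0, 0]},
    {"translation": [0, 0, 0.5], "rotation": [0, 0, 0]},
    {"translation": [0, 0, 0.3], "rotation": [0, 0, 0]},
    {"translation": [0, 0, 0.1], "rotation": [0, 0, 0]},
    {"translation": [0, 0, 0], "rotation": [0, 0, 0]},
    {"translation": [0, 0, 0], "rotation": [0, 0, 0]},
    {"translation": [0, 0, 0], "rotation": [0, 0, 0]},
  ],
)

```text
time_s: 33.72
ee_pos: [0.4201, -0.2833, 0.1953]
ee_rot: [3.138, 0.127, 0.002]
wrist_force: [1.1, -0.3, 1.2]
opening: 0.0602
```

Request:
step_arm(
  plan=[
    {"translation": [0, 0, 0], "rotation": [0, 0, 0]},
    {"translation": [0, 0, 0], "rotation": [0, 0, 0]},
    {"translation": [0, 0, 0], "rotation": [0, 0, 0]},
    {"translation": [0, 0, 0], "rotation": [0, 0, 0]},
    {"translation": [0, 0, 0], "rotation": [0, 0, 0]},
    {"translation": [0, 0, 0], "rotation": [0, 0, 0]},
  ],
  claw=20,
)

```text
time_s: 34.22
ee_pos: [0.4199, -0.2833, 0.1948]
ee_rot: [3.138, 0.127, 0.001]
wrist_force: [-0.8, -0.6, 6.6]
opening: 0.0398
```

Request:
step_arm(
  plan=[
    {"translation": [0, 0, -0.5], "rotation": [0, 0, 0]},
    {"translation": [0, 0, -0.8], "rotation": [0, 0, 0]},
    {"translation": [0, 0, -0.8], "rotation": [0, 0, 0]},
    {"translation": [0, 0, -0.8], "rotation": [0, 0, 0]},
    {"translation": [0, 0, -0.8], "rotation": [0, 0, 0]},
    {"translation": [0, 0, -0.8], "rotation": [0, 0, 0]},
    {"translation": [0, 0, 0], "rotation": [0, 0, 0]},
  ],
)

```text
time_s: 34.8
ee_pos: [0.4201, -0.2833, 0.3331]
ee_rot: [3.135, 0.127, 0.006]
wrist_force: [1.2, -1.6, -0.2]
opening: 0.0398
```

Request:
step_arm(
  plan=[
    {"translation": [0, 0, 0], "rotation": [0, 0, -7.1]},
    {"translation": [0, 0, 0], "rotation": [0, 0, -7.1]},
    {"translation": [0, 0, 0], "rotation": [0, 0, -7.1]},
    {"translation": [0, 0, 0], "rotation": [0, 0, -7.1]},
    {"translation": [0, 0, 0], "rotation": [0, 0, -7.1]},
    {"translation": [0, 0, 0], "rotation": [0, 0, -7.1]},
    {"translation": [0, 0, 0], "rotation": [0, 0, -7.1]},
    {"translation": [0, 0, 0], "rotation": [0, 0, -7.1]},
    {"translation": [0, 0, 0], "rotation": [0, 0, -7.1]},
    {"translation": [0, 0, 0], "rotation": [0, 0, -7.1]},
    {"translation": [0, 0, 0], "rotation": [0, 0, -7.1]},
    {"translation": [0, 0, 0], "rotation": [0, 0, 0]},
  ],
)

```text
time_s: 35.8
ee_pos: [0.4197, -0.283, 0.3285]
ee_rot: [-2.351, -2.082, 0.0]
wrist_force: [0.1, 0.0, -1.5]
opening: 0.0396
```

Run:
```python
from h import *
go([*b2w(.018,-.006),.33],-7.1)
```

```text
pos [ 0.4197 -0.283   0.3285] yaw of y -6.95 shift tool units [13.811  1.372 -0.041]
rot tool deg [-0.07 -0.05  0.15] then shift in new frame [13.814  1.336 -0.051]
```

Request:
step_arm(
  plan=[
    {"translation": [0.6, 0.05, 0], "rotation": [0, 0, 0.15]},
    {"translation": [1, 0.08, 0], "rotation": [0, 0, 0]},
    {"translation": [1, 0.08, 0], "rotation": [0, 0, 0]},
    {"translation": [1, 0.08, 0], "rotation": [0, 0, 0]},
    {"translation": [1, 0.08, 0], "rotation": [0, 0, 0]},
    {"translation": [1, 0.08, 0], "rotation": [0, 0, 0]},
    {"translation": [1, 0.08, 0], "rotation": [0, 0, 0]},
    {"translation": [1, 0.08, 0], "rotation": [0, 0, 0]},
    {"translation": [1, 0.08, 0], "rotation": [0, 0, 0]},
    {"translation": [1, 0.08, 0], "rotation": [0, 0, 0]},
    {"translation": [1, 0.08, 0], "rotation": [0, 0, 0]},
    {"translation": [1, 0.08, 0], "rotation": [0, 0, 0]},
  ],
)

```text
time_s: 36.8
ee_pos: [0.4924, 0.0599, 0.3288]
ee_rot: [-2.365, -2.067, 0.001]
wrist_force: [0.1, -0.2, -1.2]
opening: 0.0398
```

Request:
step_arm(
  plan=[
    {"translation": [1, 0.07, 0], "rotation": [0, 0, 0]},
    {"translation": [0.8, 0.05, 0], "rotation": [0, 0, 0]},
    {"translation": [0.35, 0, 0], "rotation": [0, 0, 0]},
    {"translation": [0, 0, 0], "rotation": [0, 0, 0]},
    {"translation": [0, 0, 0], "rotation": [0, 0, 0]},
    {"translation": [0, 0, 0], "rotation": [0, 0, 0]},
  ],
)

```text
time_s: 37.3
ee_pos: [0.5042, 0.121, 0.3291]
ee_rot: [-2.362, -2.07, 0.001]
wrist_force: [0.3, 0.9, -2.0]
opening: 0.0398
```

Run:
```python
from h import *
im=cams.get_image("wrist");cv2.imwrite("pics/w22.png",im["color"])
go([*b2w(.010,-.006),.242],-7.1)
```

```text
pos [0.5043 0.1208 0.3292] yaw of y -7.55 shift tool units [ 0.111 -0.063  2.908]
rot tool deg [-0.02  0.02 -0.45] then shift in new frame [ 0.11  -0.064  2.908]
```

View pics/w22.png

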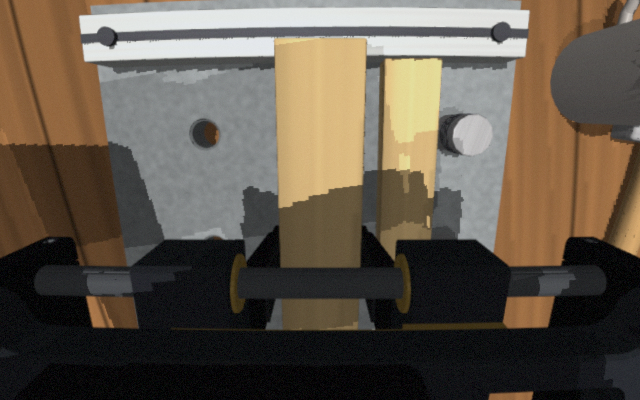

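Correct the yaw by -0.4° and descend with a few mm left to the fence.

Request:
step_arm(
  plan=[
    {"translation": [0.03, -0.03, 0.4], "rotation": [0, 0, -0.4]},
    {"translation": [0, -0.03, 0.6], "rotation": [0, 0, 0]},
    {"translation": [0, 0, 0.6], "rotation": [0, 0, 0]},
    {"translation": [0, 0, 0.6], "rotation": [0, 0, 0]},
    {"translation": [0, 0, 0.4], "rotation": [0, 0, 0]},
    {"translation": [0, 0, 0.25], "rotation": [0, 0, 0]},
    {"translation": [0, 0, 0], "rotation": [0, 0, 0]},
    {"translation": [0, 0, 0], "rotation": [0, 0, 0]},
    {"translation": [0, 0, 0], "rotation": [0, 0, 0]},
  ],
)

```text
time_s: 38.1
ee_pos: [0.5029, 0.1226, 0.2446]
ee_rot: [2.354, 2.08, 0.001]
wrist_force: [0.3, 0.8, -1.6]
opening: 0.0397
```

Run:
```python
from h import *
go([*b2w(.010,0),.2388],-7.1); print(w2b(tool()[0]),state()["wrist_force"])
```

```text
pos [0.5029 0.1226 0.2446] yaw of y -7.07 shift tool units [ 0.255 -0.012  0.194]
rot tool deg [ 0.06 -0.01  0.03] then shift in new frame [ 0.255 -0.012  0.194]
[ 0.01036738 -0.00763587] [ 0.31906516  0.84794277 -1.56569404]
```

Request:
step_arm(
  plan=[
    {"translation": [0, 0, 0.15], "rotation": [0, 0, 0]},
    {"translation": [0.1, 0, 0], "rotation": [0, 0, 0]},
    {"translation": [0.1, 0, 0], "rotation": [0, 0, 0]},
    {"translation": [0, 0, 0], "rotation": [0, 0, 0]},
    {"translation": [0.03, 0, 0], "rotation": [0, 0, 0]},
    {"translation": [0.03, 0, 0], "rotation": [0, 0, 0]},
    {"translation": [0, 0, 0], "rotation": [0, 0, 0]},
    {"translation": [0, 0, 0], "rotation": [0, 0, 0]},
  ],
)

```text
time_s: 38.77
ee_pos: [0.5036, 0.129, 0.2396]
ee_rot: [2.352, 2.081, -0.005]
wrist_force: [-1.6, -26.7, 0.7]
opening: 0.0399
```

Request:
step_arm(
  plan=[
    {"translation": [-0.06, 0, 0], "rotation": [0, 0, 0]},
    {"translation": [0, 0, 0], "rotation": [0, 0, 0]},
    {"translation": [0, 0, 0], "rotation": [0, 0, 0]},
    {"translation": [0, 0, 0], "rotation": [0, 0, 0]},
    {"translation": [0, 0, -0.4], "rotation": [0, 0, 0]},
    {"translation": [0, 0, -0.7], "rotation": [0, 0, 0]},
    {"translation": [0, 0, -0.7], "rotation": [0, 0, 0]},
    {"translation": [0, 0, -0.7], "rotation": [0, 0, 0]},
    {"translation": [0, -0.7, 0], "rotation": [0, 0, 0]},
    {"translation": [0, -0.9, 0], "rotation": [0, 0, 0]},
    {"translation": [0, 0, 0], "rotation": [0, 0, 0]},
  ],
  claw=50,
)

```text
time_s: 39.68
ee_pos: [0.4523, 0.1354, 0.3146]
ee_rot: [-2.351, -2.081, 0.003]
wrist_force: [1.1, 0.0, 0.3]
opening: 0.0499
```

Request:
step_arm(
  plan=[
    {"translation": [0, 0, 0], "rotation": [0, 0, 0]},
    {"translation": [0, 0, 0], "rotation": [0, 0, 0]},
    {"translation": [0, 0, 0], "rotation": [0, 0, 0]},
    {"translation": [0, 0, 0], "rotation": [0, 0, 0]},
    {"translation": [0, 0, 0], "rotation": [0, 0, 0]},
    {"translation": [0, 0, 0], "rotation": [0, 0, 0]},
  ],
  claw=0,
)

```text
time_s: 40.18
ee_pos: [0.4562, 0.1347, 0.3142]
ee_rot: [2.354, 2.081, -0.0]
wrist_force: [-0.3, 0.2, 0.7]
opening: 0.0155
```

Run:
```python
from h import *
im=cams.get_image("wrist")
for c,a,L,b in staves(im,.066,save="pics/v23.png"): print(c.round(4),round(a,2),np.round(L,4),w2b(b).round(4).tolist())
go([*b2w(-.036,0),.2405],-7.1)
```

```text
[0.571  0.1641] 83.31 [0.0479 0.115 ] [[0.0492, -0.0158], [0.0971, -0.0154], [0.0963, 0.0995], [0.0484, 0.0992]]
[0.5069 0.1724] 82.65 [0.0419 0.1147] [[-0.0131, -0.015], [0.0288, -0.0152], [0.0293, 0.0995], [-0.0126, 0.0997]]
pos [0.4561 0.1348 0.3142] yaw of y -7.04 shift tool units [0.047 0.056 2.458]
rot tool deg [-0.01  0.01  0.06] then shift in new frame [0.047 0.055 2.458]
```

View pics/v23.png

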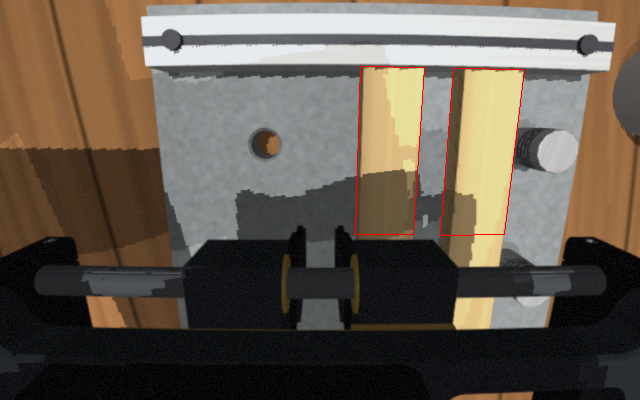

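Request:
step_arm(
  plan=[
    {"translation": [0.04, 0, 0.4], "rotation": [0, 0, 0]},
    {"translation": [0, 0, 0.7], "rotation": [0, 0, 0]},
    {"translation": [0, 0, 0.7], "rotation": [0, 0, 0]},
    {"translation": [0, 0, 0.4], "rotation": [0, 0, 0]},
    {"translation": [0, 0, 0.2], "rotation": [0, 0, 0]},
    {"translation": [0, 0, 0], "rotation": [0, 0, 0]},
    {"translation": [0, 0, 0], "rotation": [0, 0, 0]},
  ],
)

```text
time_s: 40.82
ee_pos: [0.4562, 0.136, 0.2426]
ee_rot: [-2.354, -2.081, 0.0]
wrist_force: [-0.8, -0.4, 1.0]
opening: 0.0003
```

Request:
step_arm(
  plan=[
    {"translation": [0, 0.2, 0], "rotation": [0, 0, 0]},
    {"translation": [0, 0.2, 0], "rotation": [0, 0, 0]},
    {"translation": [0, 0.2, 0], "rotation": [0, 0, 0]},
    {"translation": [0, 0.2, 0], "rotation": [0, 0, 0]},
    {"translation": [0, 0, 0], "rotation": [0, 0, 0]},
    {"translation": [0, 0, 0], "rotation": [0, 0, 0]},
  ],
)

```text
time_s: 41.32
ee_pos: [0.4801, 0.1329, 0.2425]
ee_rot: [2.354, 2.081, 0.001]
wrist_force: [-0.1, 0.6, 0.0]
opening: 0.0008
```

Run:
```python
from h import *
print(w2b(tool()[0]),state()["wrist_force"],state()["opening"])
```

```text
[-0.01357208 -0.00025583] [-5.01725423e-02  5.77729458e-01  1.11473963e-04] 0.0007875093564863342
```

Request:
step_arm(
  plan=[
    {"translation": [0, 0.15, 0], "rotation": [0, 0, 0]},
    {"translation": [0, 0.15, 0], "rotation": [0, 0, 0]},
    {"translation": [0, 0.15, 0], "rotation": [0, 0, 0]},
    {"translation": [0, 0, 0], "rotation": [0, 0, 0]},
  ],
)

```text
time_s: 41.65
ee_pos: [0.494, 0.1313, 0.2424]
ee_rot: [2.353, 2.081, 0.001]
wrist_force: [-0.2, 0.2, 0.3]
opening: 0.0004
```

Request:
step_arm(
  plan=[
    {"translation": [0, 0.1, 0], "rotation": [0, 0, 0]},
    {"translation": [0, 0.1, 0], "rotation": [0, 0, 0]},
    {"translation": [0, 0, 0], "rotation": [0, 0, 0]},
    {"translation": [0, 0, 0], "rotation": [0, 0, 0]},
  ],
)

```text
time_s: 41.98
ee_pos: [0.4993, 0.1307, 0.2424]
ee_rot: [2.353, 2.081, 0.001]
wrist_force: [-0.4, 0.0, -0.3]
opening: 0.0009
```

Run:
```python
from h import *
print(w2b(tool()[0]),state()["wrist_force"],state()["opening"])
im=cams.get_image("wrist")
cv2.imwrite("pics/w24.png",im["color"])
```

```text
[ 0.00579856 -0.00013414] [-0.37810968  0.04894138 -0.28304466] 0.0008672980311630517
```

View pics/w24.png

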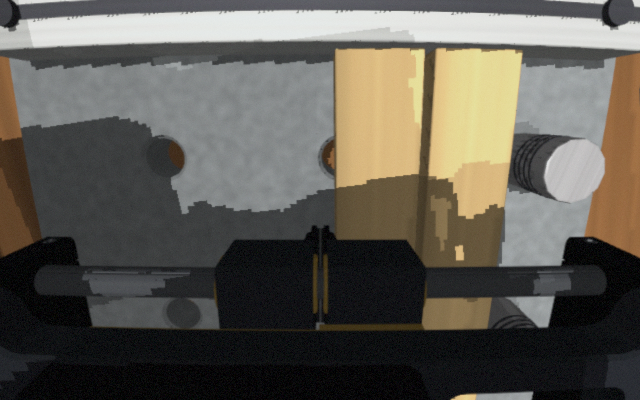

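Request:
step_arm(
  plan=[
    {"translation": [0, 0.1, 0], "rotation": [0, 0, 0]},
    {"translation": [0, 0.05, 0], "rotation": [0, 0, 0]},
    {"translation": [0, 0, 0], "rotation": [0, 0, 0]},
    {"translation": [0, 0, 0], "rotation": [0, 0, 0]},
  ],
)

```text
time_s: 42.37
ee_pos: [0.5037, 0.1301, 0.2424]
ee_rot: [2.353, 2.081, 0.0]
wrist_force: [-0.2, -0.1, 0.3]
opening: 0.0006
```

Request:
step_arm(
  plan=[
    {"translation": [0, 0.05, 0], "rotation": [0, 0, 0]},
    {"translation": [0, 0.05, 0], "rotation": [0, 0, 0]},
    {"translation": [0, 0, 0], "rotation": [0, 0, 0]},
    {"translation": [0, 0, 0], "rotation": [0, 0, 0]},
  ],
)

```text
time_s: 42.7
ee_pos: [0.5061, 0.1298, 0.2423]
ee_rot: [-2.352, -2.08, 0.003]
wrist_force: [-5.4, 1.5, 3.1]
opening: 0.0006
```

Contact; press harder.

Request:
step_arm(
  plan=[
    {"translation": [0, 0.03, 0], "rotation": [0, 0, 0]},
    {"translation": [0, 0.03, 0], "rotation": [0, 0, 0]},
    {"translation": [0, 0, 0], "rotation": [0, 0, 0]},
    {"translation": [0, 0, 0], "rotation": [0, 0, 0]},
  ],
)

```text
time_s: 43.03
ee_pos: [0.5071, 0.1297, 0.2423]
ee_rot: [-2.351, -2.079, 0.006]
wrist_force: [-10.8, 3.1, 7.0]
opening: 0.0006
```

Run:
```python
from h import *
print(w2b(tool()[0]),state()["wrist_force"],state()["opening"])
im=cams.get_image("wrist")
cv2.imwrite("pics/w25.png",im["color"])
```

```text
[ 0.01362988 -0.00012839] [-10.8202292    3.07244834   6.950455  ] 0.0005811585560309384
```

View pics/w25.png

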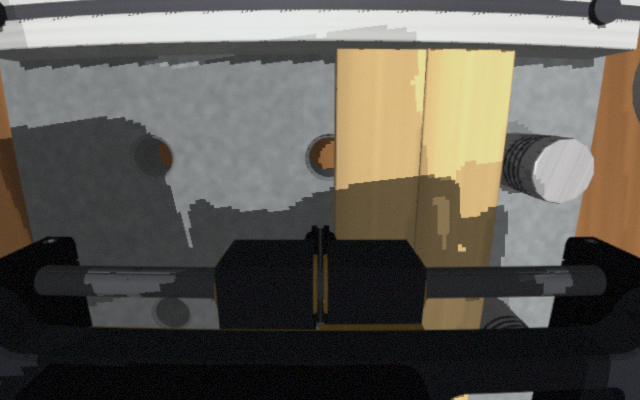

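Request:
step_arm(
  plan=[
    {"translation": [0, 0.03, 0], "rotation": [0, 0, 0]},
    {"translation": [0, 0.03, 0], "rotation": [0, 0, 0]},
    {"translation": [0, 0, 0], "rotation": [0, 0, 0]},
    {"translation": [0, 0, 0], "rotation": [0, 0, 0]},
    {"translation": [0, -0.15, 0], "rotation": [0, 0, 0]},
    {"translation": [0, -0.3, 0], "rotation": [0, 0, 0]},
    {"translation": [0, -0.3, -0.6], "rotation": [0, 0, 0]},
    {"translation": [0, 0, -0.8], "rotation": [0, 0, 0]},
    {"translation": [0, 0, -0.8], "rotation": [0, 0, 0]},
    {"translation": [0, 0, -0.8], "rotation": [0, 0, 0]},
    {"translation": [0, 0, 0], "rotation": [0, 0, 0]},
    {"translation": [0, 0, 0], "rotation": [0, 0, 0]},
  ],
)

```text
time_s: 44.08
ee_pos: [0.4876, 0.132, 0.3333]
ee_rot: [2.352, 2.08, 0.004]
wrist_force: [0.9, 1.1, 0.3]
opening: 0.0003
```

Run:
```python
from h import *
print(tool()[0])
im=cams.get_image("wrist"); cv2.imwrite("pics/w26.png",im["color"])
t=cams.get_image("scene"); cv2.imwrite("pics/s26.png",cv2.resize(t["color"][190:300,290:450],None,fx=4.5,fy=4.5))
go([*b2w(.078,-.140),.33],-7.1)
```

```text
[0.48760559 0.13203514 0.33330994]
pos [0.4875 0.132  0.3317] yaw of y -7.03 shift tool units [-4.662  2.798  0.058]
rot tool deg [-0.03  0.02  0.07] then shift in new frame [-4.658  2.803  0.058]
```

View pics/w26.png

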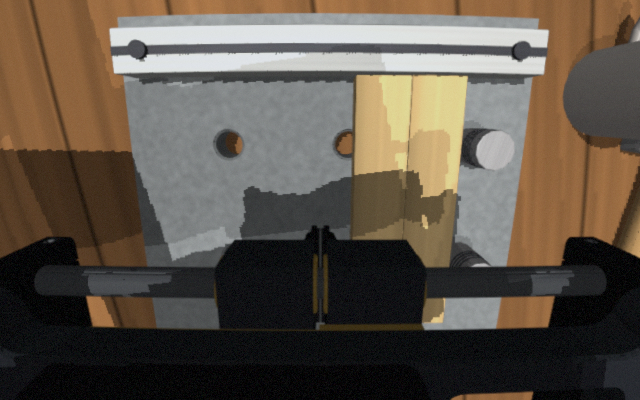

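View pics/s26.png

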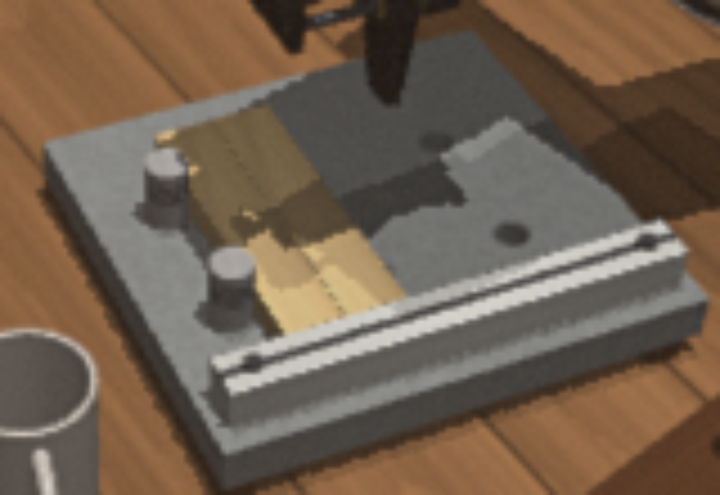

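Request:
step_arm(
  plan=[
    {"translation": [-0.93, 0.56, 0], "rotation": [0, 0, 0]},
    {"translation": [-0.93, 0.56, 0], "rotation": [0, 0, 0]},
    {"translation": [-0.93, 0.56, 0], "rotation": [0, 0, 0]},
    {"translation": [-0.93, 0.56, 0], "rotation": [0, 0, 0]},
    {"translation": [-0.93, 0.56, 0], "rotation": [0, 0, 0]},
    {"translation": [0, 0, 0.4], "rotation": [0, 0, 0]},
    {"translation": [0, 0, 0.7], "rotation": [0, 0, 0]},
    {"translation": [0, 0, 0.8], "rotation": [0, 0, 0]},
    {"translation": [0, 0, 0.7], "rotation": [0, 0, 0]},
    {"translation": [0, 0, 0.35], "rotation": [0, 0, 0]},
    {"translation": [0, 0, 0], "rotation": [0, 0, 0]},
    {"translation": [0, 0, 0], "rotation": [0, 0, 0]},
  ],
)

```text
time_s: 45.18
ee_pos: [0.5542, -0.0167, 0.2434]
ee_rot: [-2.352, -2.08, 0.002]
wrist_force: [-1.0, 0.3, 0.3]
opening: 0.0009
```

Run:
```python
from h import *
print(w2b(tool()[0]),state()["wrist_force"])
im=cams.get_image("wrist"); cv2.imwrite("pics/w27.png",im["color"])
go([*b2w(.078,-.110),.242],-7.1)
```

```text
[ 0.07843705 -0.13953959] [-0.97703322  0.33378089  0.34221301]
pos [ 0.5543 -0.0167  0.2442] yaw of y -7.02 shift tool units [ 0.984 -0.018  0.074]
rot tool deg [0.01 0.01 0.08] then shift in new frame [ 0.984 -0.02   0.074]
```

View pics/w27.png

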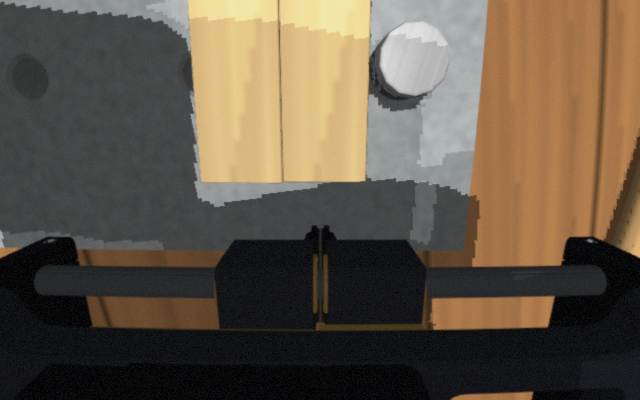

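Request:
step_arm(
  plan=[
    {"translation": [0.3, 0, 0], "rotation": [0, 0, 0]},
    {"translation": [0.3, 0, 0], "rotation": [0, 0, 0]},
    {"translation": [0.25, 0, 0], "rotation": [0, 0, 0]},
    {"translation": [0.08, 0, 0], "rotation": [0, 0, 0]},
    {"translation": [0, 0, 0], "rotation": [0, 0, 0]},
    {"translation": [0, 0, 0], "rotation": [0, 0, 0]},
  ],
)

```text
time_s: 45.73
ee_pos: [0.5576, 0.0104, 0.2448]
ee_rot: [2.35, 2.081, -0.002]
wrist_force: [-3.6, -16.8, 4.1]
opening: 0.0005
```

Request:
step_arm(
  plan=[
    {"translation": [0.05, 0, 0], "rotation": [0, 0, 0]},
    {"translation": [0.05, 0, 0], "rotation": [0, 0, 0]},
    {"translation": [0, 0, 0], "rotation": [0, 0, 0]},
    {"translation": [0, 0, 0], "rotation": [0, 0, 0]},
  ],
)

```text
time_s: 46.07
ee_pos: [0.5578, 0.0113, 0.2448]
ee_rot: [2.348, 2.081, -0.006]
wrist_force: [-6.9, -39.9, 5.9]
opening: 0.0004
```

Request:
step_arm(
  plan=[
    {"translation": [-0.3, 0, 0], "rotation": [0, 0, 0]},
    {"translation": [-0.2, -0.4, 0], "rotation": [0, 0, 0]},
    {"translation": [0, -0.5, 0], "rotation": [0, 0, 0]},
    {"translation": [0, -0.43, 0], "rotation": [0, 0, 0]},
    {"translation": [0.2, 0, 0], "rotation": [0, 0, 0]},
    {"translation": [0.15, 0, 0], "rotation": [0, 0, 0]},
    {"translation": [0, 0, 0], "rotation": [0, 0, 0]},
    {"translation": [0, 0, 0], "rotation": [0, 0, 0]},
  ],
)

```text
time_s: 46.73
ee_pos: [0.5182, 0.0148, 0.2443]
ee_rot: [2.352, 2.082, -0.001]
wrist_force: [-4.7, -6.8, 4.6]
opening: 0.0008
```

Request:
step_arm(
  plan=[
    {"translation": [0.04, 0, 0], "rotation": [0, 0, 0]},
    {"translation": [0.03, 0, 0], "rotation": [0, 0, 0]},
    {"translation": [0, 0, 0], "rotation": [0, 0, 0]},
    {"translation": [0, 0, 0], "rotation": [0, 0, 0]},
  ],
)

```text
time_s: 47.07
ee_pos: [0.5184, 0.0155, 0.2443]
ee_rot: [2.35, 2.082, -0.004]
wrist_force: [-7.1, -25.2, 7.1]
opening: 0.0004
```

Request:
step_arm(
  plan=[
    {"translation": [-0.3, 0, 0], "rotation": [0, 0, 0]},
    {"translation": [-0.3, 0, 0], "rotation": [0, 0, 0]},
    {"translation": [0, 0, -0.7], "rotation": [0, 0, 0]},
    {"translation": [0, 0, -0.8], "rotation": [0, 0, 0]},
    {"translation": [0, -0.5, -0.8], "rotation": [0, 0, 0]},
    {"translation": [0, -0.9, -0.5], "rotation": [0, 0, 0]},
    {"translation": [0.8, -0.5, 0], "rotation": [0, 0, 0]},
    {"translation": [0.9, 0, 0], "rotation": [0, 0, 0]},
    {"translation": [0, 0, 0], "rotation": [0, 0, 0]},
    {"translation": [0, 0, 0], "rotation": [0, 0, 0]},
  ],
)

```text
time_s: 47.9
ee_pos: [0.4659, 0.0572, 0.3283]
ee_rot: [2.35, 2.083, 0.002]
wrist_force: [0.8, 0.9, 1.0]
opening: 0.0007
```

Run:
```python
from h import *
print(w2b(tool()[0]))
im=cams.get_image("wrist"); cv2.imwrite("pics/w28.png",im["color"])
go([*b2w(-.01,0),.242],-7.1)
```

```text
[-0.01833736 -0.07711356]
pos [0.4659 0.0566 0.3281] yaw of y -6.94 shift tool units [2.591 0.28  2.869]
rot tool deg [0.04 0.   0.16] then shift in new frame [2.592 0.275 2.869]
```

View pics/w28.png

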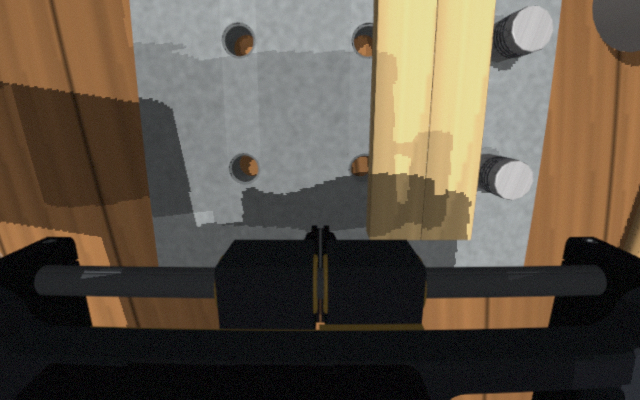

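Final x-push at centre of the near stave.

Request:
step_arm(
  plan=[
    {"translation": [0.8, 0, 0], "rotation": [0, 0, 0]},
    {"translation": [0.9, 0, 0], "rotation": [0, 0, 0]},
    {"translation": [0.88, 0, 0], "rotation": [0, 0, 0]},
    {"translation": [0, 0, 0.5], "rotation": [0, 0, 0]},
    {"translation": [0, 0, 0.8], "rotation": [0, 0, 0]},
    {"translation": [0, 0, 0.8], "rotation": [0, 0, 0]},
    {"translation": [0, 0, 0.5], "rotation": [0, 0, 0]},
    {"translation": [0, 0, 0.2], "rotation": [0, 0, 0]},
    {"translation": [0, 0, 0], "rotation": [0, 0, 0]},
    {"translation": [0, 0, 0], "rotation": [0, 0, 0]},
  ],
)

```text
time_s: 48.78
ee_pos: [0.4754, 0.1327, 0.2441]
ee_rot: [2.354, 2.08, -0.0]
wrist_force: [0.2, -0.5, 0.5]
opening: 0.0005
```

Request:
step_arm(
  plan=[
    {"translation": [0, 0.3, 0], "rotation": [0, 0, 0]},
    {"translation": [0, 0.3, 0], "rotation": [0, 0, 0]},
    {"translation": [0, 0.2, 0], "rotation": [0, 0, 0]},
    {"translation": [0, 0.1, 0], "rotation": [0, 0, 0]},
    {"translation": [0, 0, 0], "rotation": [0, 0, 0]},
    {"translation": [0, 0, 0], "rotation": [0, 0, 0]},
  ],
)

```text
time_s: 49.28
ee_pos: [0.5018, 0.1297, 0.2439]
ee_rot: [2.354, 2.081, -0.0]
wrist_force: [-0.0, 0.4, 0.0]
opening: 0.0006
```

Run:
```python
from h import *
print(w2b(tool()[0]),tool()[0])
```

```text
[ 0.00835394 -0.00081671] [0.50178893 0.12965699 0.24394814]
```

Request:
step_arm(
  plan=[
    {"translation": [0, 0.1, 0], "rotation": [0, 0, 0]},
    {"translation": [0, 0.06, 0], "rotation": [0, 0, 0]},
    {"translation": [0, 0.06, 0], "rotation": [0, 0, 0]},
    {"translation": [0, 0, 0], "rotation": [0, 0, 0]},
    {"translation": [0, 0, 0], "rotation": [0, 0, 0]},
  ],
)

```text
time_s: 49.7
ee_pos: [0.5072, 0.1292, 0.2438]
ee_rot: [-2.351, -2.08, 0.005]
wrist_force: [-8.8, 1.9, 7.6]
opening: 0.0003
```

Request:
step_arm(
  plan=[
    {"translation": [0, 0.05, 0], "rotation": [0, 0, 0]},
    {"translation": [0, 0.03, 0], "rotation": [0, 0, 0]},
    {"translation": [0, 0, 0], "rotation": [0, 0, 0]},
    {"translation": [0, 0, 0], "rotation": [0, 0, 0]},
  ],
)

```text
time_s: 50.03
ee_pos: [0.5082, 0.1291, 0.2438]
ee_rot: [-2.349, -2.078, 0.011]
wrist_force: [-18.4, 4.8, 14.9]
opening: -0.0001
```

Request:
step_arm(
  plan=[
    {"translation": [0, -0.15, 0], "rotation": [0, 0, 0]},
    {"translation": [0, -0.3, 0], "rotation": [0, 0, 0]},
    {"translation": [0, -0.2, -0.5], "rotation": [0, 0, 0]},
    {"translation": [0, 0, -0.8], "rotation": [0, 0, 0]},
    {"translation": [-0.4, 0.2, -0.9], "rotation": [0, 0, 0]},
    {"translation": [-0.9, 0.6, -0.8], "rotation": [0, 0, 0]},
    {"translation": [-0.9, 0.6, -0.5], "rotation": [0, 0, 0]},
    {"translation": [-0.9, 0.6, 0], "rotation": [0, 0, 0]},
    {"translation": [-0.5, 0.4, 0], "rotation": [0, 0, 0]},
    {"translation": [0, 0, 0], "rotation": [0, 0, 0]},
    {"translation": [0, 0, 0], "rotation": [0, 0, 0]},
  ],
)

```text
time_s: 50.95
ee_pos: [0.5494, 0.0144, 0.3486]
ee_rot: [-2.355, -2.079, 0.0]
wrist_force: [-0.9, 0.4, -0.4]
opening: 0.0001
```

Run:
```python
from h import *
print(w2b(tool()[0]),tool()[0])
im=cams.get_image("wrist"); cv2.imwrite("pics/w29.png",im["color"])
for c,a,L,b in staves(im,.066,save="pics/v29.png"): print(c.round(4),round(a,2),np.round(L,4),w2b(b).round(4).tolist())
```

```text
[ 0.06986791 -0.10927654] [0.54942541 0.01442562 0.34862291]
[0.5486 0.0955] 82.82 [0.0808 0.1426] [[0.0185, -0.1002], [0.0993, -0.1003], [0.0995, 0.0423], [0.0187, 0.0424]]
```

View pics/v29.png

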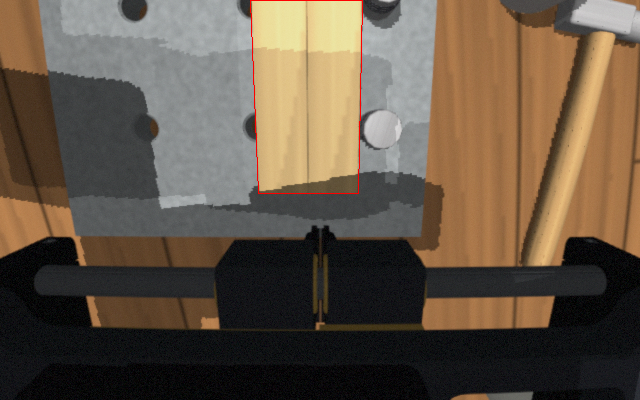

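Request:
step_arm(
  plan=[
    {"translation": [-0.8, -0.8, -0.2], "rotation": [0, 0, 0]},
    {"translation": [-0.9, -0.9, -0.2], "rotation": [0, 0, 0]},
    {"translation": [-0.9, -0.9, -0.2], "rotation": [0, 0, 0]},
    {"translation": [-0.9, -0.5, -0.2], "rotation": [0, 0, 0]},
    {"translation": [-0.9, -0.2, -0.2], "rotation": [0, 0, 0]},
    {"translation": [-0.9, 0, 0], "rotation": [0, 0, 0]},
    {"translation": [-0.9, 0, 0], "rotation": [0, 0, 0]},
    {"translation": [-0.9, 0, 0], "rotation": [0, 0, 0]},
    {"translation": [-0.9, 0, 0], "rotation": [0, 0, 0]},
    {"translation": [-0.9, 0, 0], "rotation": [0, 0, 0]},
    {"translation": [-0.5, 0, 0], "rotation": [0, 0, 0]},
    {"translation": [0, 0, 0], "rotation": [0, 0, 0]},
  ],
)

```text
time_s: 52.0
ee_pos: [0.4166, -0.2538, 0.3787]
ee_rot: [2.354, 2.08, -0.0]
wrist_force: [1.2, -0.1, -0.4]
opening: 0.0002
```

Run:
```python
from h import *
t=cams.get_image("top"); s=cams.get_image("scene")
cv2.imwrite("pics/t30.png",cv2.resize(t["color"][80:290,140:500],None,fx=2.2,fy=2.2,interpolation=cv2.INTER_CUBIC)); cv2.imwrite("pics/s30.png",cv2.resize(s["color"][190:310,240:450],None,fx=3.8,fy=3.8,interpolation=cv2.INTER_CUBIC))
cv2.imwrite("pics/s30f.png",s["color"]); print(tool()[0])
```

```text
[ 0.4167074  -0.25180811  0.37865518]
```

View pics/t30.png

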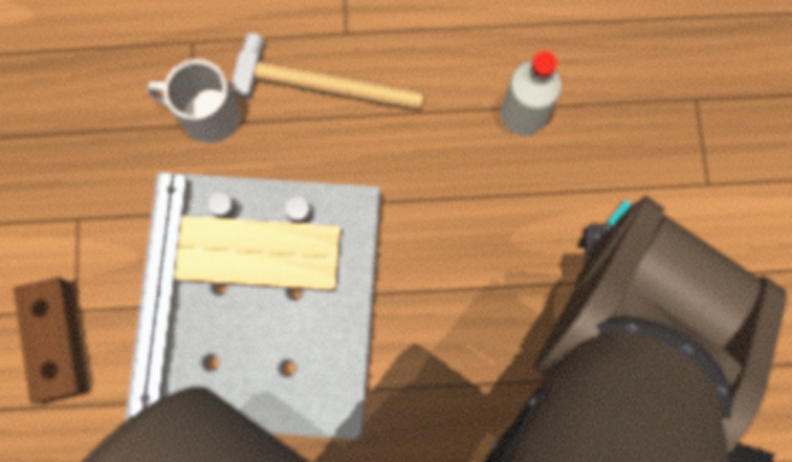

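View pics/s30.png

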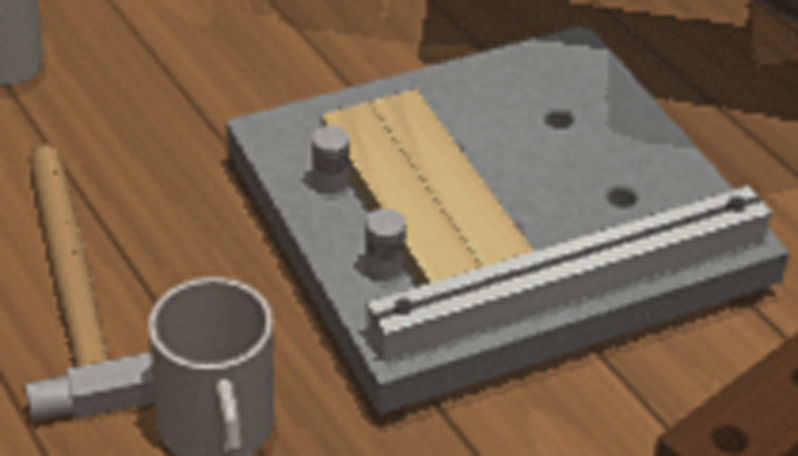

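View pics/s30f.png

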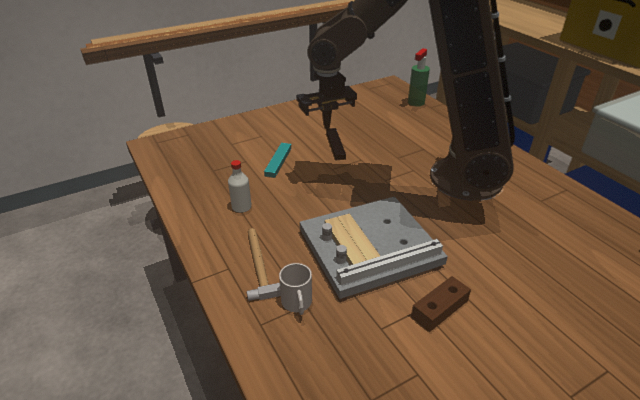

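```bash
python3 -c "
from rig import r
print(r.sign_off())"
```

```text
the job is handed in; nothing more can be done
None
```

I moved both bench dogs into the far-row holes, then laid the two pale staves against them, edge to edge with their ends on the fence. I handed the job in at about 52 s. Only two pale staves were there. One was knocked about 4 cm during the run, so I measured it again before picking it up.

**Staves:** the last wrist-camera measurement puts the panel 80.8 mm wide, about 1 mm over the nominal 80. Its far edge is at board x = 99.4 mm (98 expected) and its near ends are at y = -100.2 mm. It is square to the board within 0.1°. I saw no open gap at the seam, the dogs or the fence.

**Dogs:** both were pressed until they stopped at their home height and stood upright in the last views.

**Left alone:** I saw no change to the mug, glue bottle, hammer or the look-alike staves.

**Checks that disagreed:**
- The fixed cameras read heights about 5 mm low and positions 3 to 5 mm off compared with the wrist camera. I worked from the wrist camera.
- One push of a stave end against the fence reached 39.9 N in y through the fingertips, about 41 N with the sideways and vertical parts added. The 40 N limit is for the arm and gripper body, and I backed off at once.

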